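# Hold a sample slide flush on a tilted, sprung stage

## Task

Take the tab of the clear cover of the slide case and swing the cover over past upright so that it stays leaning back, clear of the carrier, then lift the slide carrier out by its upright fin. Tilt the carrier to match the sloped face of the stage, set it centred on the face with its long side along the face's long side, flush all over, and press gently until the sprung face has given about half of its 8 mm travel, never hard down on its stop. Finish while still gripping the carrier and holding it pressed there; leave the cover open and do not disturb the other things on the bench.

Things in the scene. Friction and masses are not known exactly. Their poses are not given: they have to be found in the camera images.
- slide_case: Fixed grey slide case, 52 (x) x 100 (y) mm, rim 22 mm high, with a hinged clear hood (top 58.5 mm high when shut). Origin: centre of its underside; x points from the tab side (to the robot) to the hinge side. The carrier lies in a recess 40 x 84 mm, floor 14 mm above the bench, turned like the case. Hinge axis along y at x = +26 mm, 22.5 mm above the bench.
- case_cap (a joint): Hood of the case, rad: 0 shut (starts at 0 to 0.12), 1.57 upright, at most 2.2 (leaning back, out of the way of the gripper over the carrier; at 1.57 the tab still stands in its way). Opening swings the tab up and back over the hinge. Friction (about 0.035 N m) holds it at any angle; it weighs 50 g.
- cap_tab (a point): Grip point on the tab at the hood's front edge: tab 14 mm wide (y, along the hinge), 30 mm long (x), 6 mm thick. The point is on its middle line, 20 mm out from the hood; when shut 72 mm in front of the hinge axis, 4 mm above it, 26.5 mm above the bench. Axes as the case's when shut, turning with the hood. Pinched across its 14 mm from above, it can turn between the fingers.
- carrier_grip (a point): Centre of the fin of the loose slide carrier (about 60 g): flat aluminium plate 36 (x) x 80 (y) x 5 mm with a glass slide let in; from its middle rises a dark fin 10 mm thick (y), 24 mm long (x), 30 mm high. The point is 20 mm above the plate's underside, 15 mm below the fin's top; z up the fin. In the case the fin's top is 49 mm above the bench.
- stage_face (a point): Middle of the tilt stage's sloped face: aluminium plate 60 (x, up the slope) x 100 (y, level) mm, black disc 22 mm across at its middle, about 79 mm above the bench. z points out of the face. Its slope is clamped fast and differs each time (0.25 to 0.6 rad from level, low edge to the robot). Fixed foot 90 x 144 mm; side cheeks to 78 mm high, 57 mm from the middle, knobs to 79 mm.
- face_travel (a joint): How far the sprung face is pressed in along its normal, m: 0 free, 0.008 hard on its stop. Spring 1500 N/m with 1.5 N preload (about 7.5 N at 4 mm). The face moves straight in, without tilting.
- vial_a: Bystander, leave alone: amber vial with black cap, 27 x 52 mm. Origin: centre of its underside.
- vial_b: Bystander, leave alone: white vial with blue cap, 28 x 52 mm. Origin: centre of its underside.
- flask: Bystander, leave alone: small stoppered conical flask, 51 x 95 mm, at the back. Origin: centre of its underside.
- beaker: Bystander, leave alone: glass beaker, 61 x 55 x 70 mm; behind it on the right stands a tall cardboard carton (x over 0.43 m, y under -0.22 m), to be kept clear of. Origin: centre of its underside.

How it is judged:
By the outcome, as a careful person would: the job done as asked, in the order asked, and still so for the second after the job is handed in, while the arm keeps its last pose, push and grip.
It also fails if it takes over 58 s, if anything falls off the work surface, if the arm or the gripper's body presses on something with over 40 N, if the wrist force passes 120 N, or if a joint passes its speed limit or range.

## Robot

A 6-joint arm with a two-finger parallel gripper is mounted at the origin on the work surface; the furniture and walls round the work are solid. World frame = base frame: x ahead of the robot, y to its left, z up, the work surface at z = 0. Lengths are in m, angles in degrees, forces in N, time in s.
With the tool pointing down it reaches from about 0.35 to 0.775 m from the base axis. Payload 5.5 kg.
Tool frame: the origin (TCP) lies midway between the tips of the shut fingers; the grasp point (between the pads) lies 19 mm behind it (manip.grasp_offset is the distance from the TCP to the grasp point, in m); x points along the fingers, y is the direction in which the jaws open and shut, and the axes are right-handed (so a half turn about x gives the same grasp; the last joint's range is limited). The gripper opens to 85 mm and grips with 20 to 120 N. Pads are 22 mm wide; open, the fingers measure 114 mm over their backs; the gripper's body (76 mm by 85 mm) begins 54 mm behind the grasp point. The pads swing forward as they close: fully open they stand 13 mm farther back than shut.
Start: joints at [-73.086, 17.945, 2.641, 74.691, 0, 82.002], TCP at [0.242, -0.522, 0.231] pointing down, gripper open.
Joint ranges: [-158.12, 158.12], [-49.38, 96.58], [-58.88, 72.47], [-126.05, 133.96], [-84.25, 85.87], [-180, 180]. Speed limits (degrees/s): [147.25, 147.25, 180, 180, 180, 180].

## Interface

Orientations are given as [roll, pitch, yaw] about the fixed x, y, z axes, in that order (R = Rz(yaw) Ry(pitch) Rx(roll)).
In Python, from workcell import manip gives the robot as it stands. The module is installed in compiled form; this text tells all that it offers.
- The arm moves only by the shell command python3 -m creep 'ROWS' [FORCE]. ROWS is JSON, a list of rows, each an object with "translation": the shift along the tool's x, y, z in m, a list of three; "roll": the turn about the tool's x in degrees; "claw": the finger opening in m, from 0 to 0.0854. A call has 1 to 12 rows; each row is the pose to reach, as a shift and turn from the pose commanded when the call began, along the tool's axes at that moment; what a row does not reach only later rows make up. A row lasts 1/8 s, in which the tool goes at most 62.5 mm and 10.7 degrees, less where a joint would pass 70% of its speed; a pose out of reach is approached as far as the arm can. A call with a gripper value outside its range is refused whole. The fingers move at their own pace and stop on an object; FORCE is the grip in N (left out, the last holds). Time passes only in rows, so rows that repeat a pose let the fingers close. It gives the time, the measured TCP pose, the force and the opening at its end, in the units of the state.
- manip.read_state(): the state, without advancing time (a new reading comes with each control period).
- manip.grab_frame(name): name is "scene" or "top" or "wrist"; returns a dict with "pixels" (400x640x3 uint8, red, green, blue), "range_z" (400x640 float32, m along the optical axis (not along the pixel's ray), 0 where there is no reading), "fx", "fy", "cx", "cy" (pixels), "world_from_camera" (4x4, takes a point from camera to world coordinates). Camera axes: x right, y down, z forward; pixel columns grow to the right and rows downward; lengths in m; the calibration is good to about 2 mm. A picture is of the moment at which its call begins.
- manip.close_job(): hands the job in, once; it reports no verdict.
The state is a dict: "t": time; "joint_positions": joint angles; "joint_vel": joint speeds; "joint_efforts": joint torques, N m; "tcp_pos": TCP position; "eef_rot": TCP orientation; "force": force on the tool from outside, world axes, zero at the start; "torque": the same for the moment, N m; "finger_gap": finger opening in m.
Only numpy, scipy, OpenCV 4.12 (cv2) and the standard library are available. Lean on these libraries where they do the work, as an engineer would, in place of code of your own. Each camera call takes 0.05 s, during which the arm holds its last target.

## Working session

There is one attempt and no reset: what is moved stays moved. The work goes in short steps, Python scripts to look and compute and a shell command to move; the robot and the scene stay as the last step left them, time stands still between calls to the robot, and variables do not carry over. Pictures are saved under pics/ and viewed, and the job is handed in when it is done.

```bash
mkdir -p pics; ls; cat > h.py <<'E'
import numpy as np, cv2
from workcell import manip
def snap(n,tag):
    f=manip.grab_frame(n); cv2.imwrite(f'pics/{tag}.png',cv2.cvtColor(f['pixels'],cv2.COLOR_RGB2BGR)); np.savez(f'{tag}.npz',**{k:np.array(v) for k,v in f.items()}); return f
def load(tag): return dict(np.load(f'{tag}.npz'))
def pts(f,step=1):
    v,u=np.mgrid[0:400:step,0:640:step]; z=f['range_z'][::step,::step]
    P=np.stack([(u-f['cx'])/f['fx']*z,(v-f['cy'])/f['fy']*z,z],-1)
    T=f['world_from_camera']; return P@T[:3,:3].T+T[:3,3]
def ray(f,u,v,zw):
    T=f['world_from_camera']; d=T[:3,:3]@np.array([(u-f['cx'])/f['fx'],(v-f['cy'])/f['fy'],1]); o=T[:3,3]
    return o+d*(zw-o[2])/d[2]
def crop(tag,u0,v0,u1,v1,s,out):
    i=cv2.imread(f'pics/{tag}.png')[v0:v1,u0:u1]; cv2.imwrite(f'pics/{out}.png',cv2.resize(i,None,fx=s,fy=s,interpolation=cv2.INTER_CUBIC))
E
python3 - <<'E'
from h import *
print(manip.read_state(), manip.grasp_offset)
for n in ['scene','top','wrist']:
    f=snap(n,n+'0'); print(n,f['fx'],f['cx'],f['cy'],np.round(f['world_from_camera'],3).tolist())
E
```

```text
pics
{'t': 0.0, 'joint_positions': array([-7.30864417e+01,  1.79914090e+01,  2.57738896e+00,  7.46928097e+01,
        2.38494695e-04,  8.19997136e+01]), 'joint_vel': array([-0.11923926, -0.02737176, -0.00331663, -0.0741886 , -0.04988117,
       -0.00299345]), 'joint_efforts': array([ 1.67680259e-04, -4.80633831e+01,  2.98529005e+01,  1.94834545e-02,
       -2.43677805e-04,  7.69909150e-07]), 'tcp_pos': array([ 0.24204376, -0.52099672,  0.23040585]), 'eef_rot': array([-98.12819738,  89.89316997, 106.78564708]), 'force': array([-0.62613058,  0.09603555,  0.40011366]), 'torque': array([-0.0381775 ,  0.02625914,  0.0376059 ]), 'finger_gap': 0.08554529041974179} 0.0187
scene 364.2433478740919 318.69119383053334 200.30115586385452 [[-0.524, -0.467, 0.713, -0.181], [-0.852, 0.291, -0.435, 0.401], [-0.004, -0.835, -0.55, 0.592], [0.0, 0.0, 0.0, 1.0]]
top 433.0242635191131 319.1663421783585 197.18734159261956 [[-0.009, -0.996, 0.088, 0.385], [-1.0, 0.009, -0.003, -0.006], [0.002, -0.088, -0.996, 1.1], [0.0, 0.0, 0.0, 1.0]]
wrist 308.5117520900498 318.3545343079014 201.7487251843069 [[0.421, -0.861, -0.286, 0.315], [-0.907, -0.401, -0.13, -0.488], [-0.003, 0.314, -0.949, 0.374], [0.0, 0.0, 0.0, 1.0]]
```

View pics/top0.png

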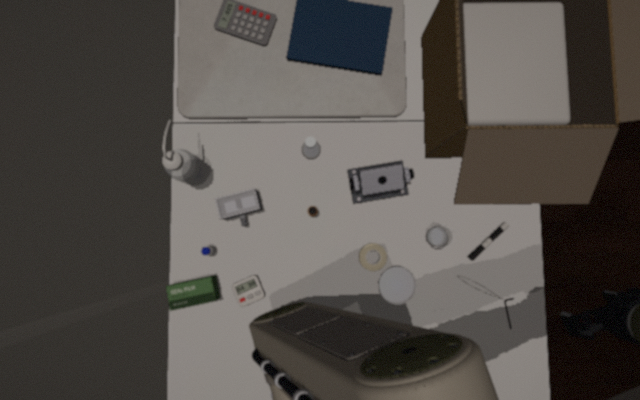

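View pics/scene0.png

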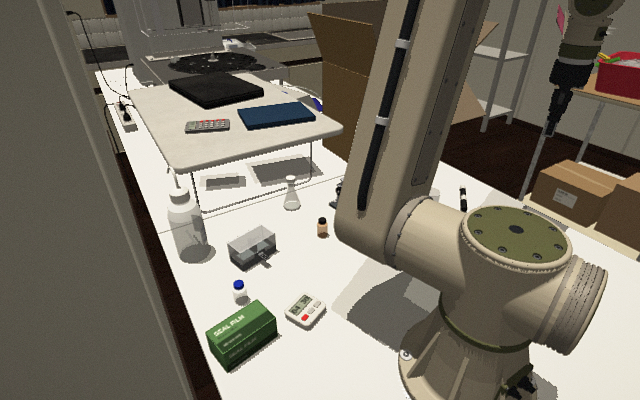

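```bash
python3 - <<'E'
from h import *
crop('top0',200,170,280,240,9,'c1'); crop('top0',330,145,430,215,8,'c2')
f=load('top0');P=pts(f)
for v in range(186,232,3): print(v,' '.join(f'{P[v,u,2]*1000:4.0f}' for u in range(212,268,3)))
print()
for v in range(158,208,3): print(v,' '.join(f'{P[v,u,2]*1000:4.0f}' for u in range(342,420,4)))
E
```

```text
186   -1   -3   -0   -1   -4   -1    3   -3    0   -2    1   -1   -0   -2   -2   -2    3    1    1
189   -4    0   -0   -1   -1    2   -3    2   -1    1    2    1    4   61   61   -2   -1    1   -2
192   -6   -3   -1   -3   -3    1   -1    3   -7   59   59   55   56   60   57   25   -3    2    2
195    2   -3   -1   -0   -1   61   59   57   60   58   58   59   58   58   58   42   -2   -2   -2
198   -3   -3 1100   57   60   58   56   57   57   57   58   59   59   63   60   56    3   -1    1
201   -1   61   57   57   58   58   56   62   59   58   61   59   58   56   61   58   10    4   -1
204    0   -1   60   61   58   60   56   57   57   58   57   60   55   58   60   61   24   -2    1
207    1   -1   59   61   60   58   58   59   57   60   59   60   59   55   61   59   40   -1   -1
210   -0   -1   60   58   59   56   59   55   58   56   56   58   55   58   55   38   18   -1   -5
213    3    1   58   57   55   57   59   56   57   60   60   41   19   -1    0    0   -1   -0    4
216    0    3   -3   55   55   57   61   46   35    4   29   28    4   -3    2   -4   -2    2   -1
219    4   
[... 1552 characters left out ...]
7   70   71   73   69   68   71   67   64   69   66   65    8   -2    3   -2
191    1   -3   -0   42   10    7   71   65   71   68   67   11    9    9    8   15    7    5   -0   -1
194   -4    2   -5    8   12    5   65   15   10    9    7    9   13   12   12    8   11    2   -1    1
197   -3   -0    2 1100   11    5    8    8    7   11   12    9   12    7   -1   -2    0   -4   -1   -2
200   -2    1    0   11   15   11   10   12    9   -1   -1    1    2    3   -1   -2    0    3    0   -4
203   -2    0    3    7   10    2   -1    3    1   -2   -2   -3    2    1   -2   -1   -1    1   -1   -5
206    2   -2   -0   -2   -1    1    3    2    1    2   -3    0   -0   -3   -1   -1    1    0    1    0
```

```bash
python3 - <<'E'
from h import *
crop('scene0',200,210,300,280,8,'c3')
E
```

```text
(no output)
```

View pics/c1.png

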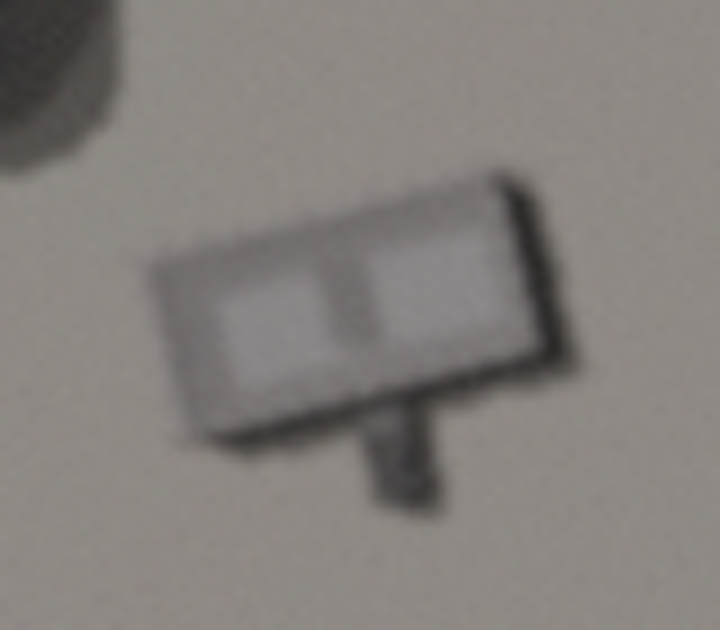

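View pics/c2.png

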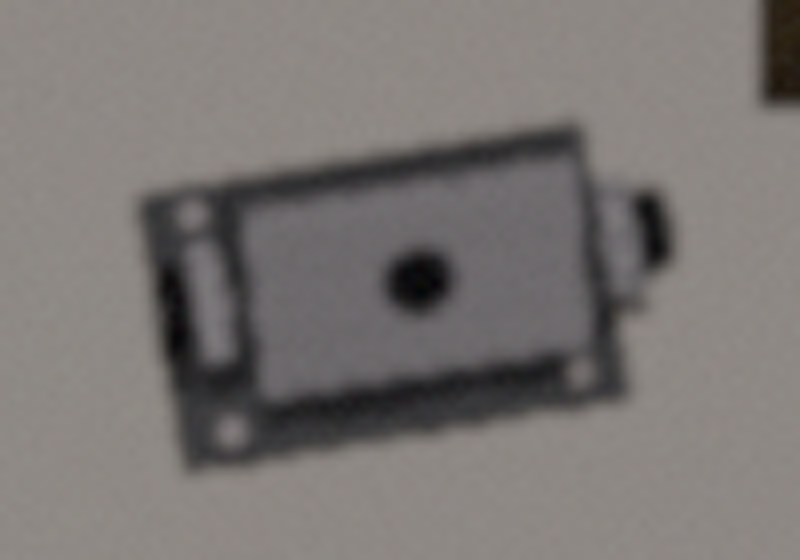

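View pics/c3.png

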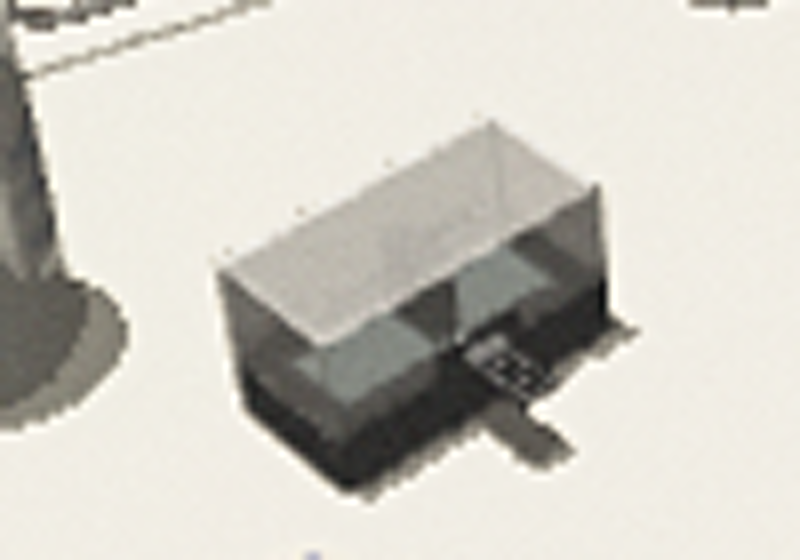

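```bash
python3 - <<'E'
from h import *
f=load('top0');P=pts(f)
H=[ray(f,200+a/9,170+b/9,.0585) for a,b in [(155,262),(505,175),(537,352),(195,437)]]
for h in H: print('hood',h.round(4))
H=np.array(H); print('centre',H.mean(0), 'lens',np.linalg.norm(H-np.roll(H,-1,0),axis=1))
dy=(H[0]-H[1]+H[3]-H[2]); print('yaw of y axis-90',np.degrees(np.arctan2(dy[1],dy[0]))-90)
for a,b in [(365,420),(432,410),(440,515),(378,500)]: print('tab',ray(f,200+a/9,170+b/9,.0295).round(4))
# depth-fit hood top
m=(P[...,2]>.052)&(P[...,2]<.066)&(P[...,1]>.1)&(P[...,1]<.3)&(P[...,0]>.3)&(P[...,0]<.46)
q=P[m][:,:2].astype(np.float32); 
r=cv2.minAreaRect(q*1000); print('rect',r,len(q),P[m][:,2].mean())
m=(P[...,2]>.02)&(P[...,2]<.036)&(P[...,1]>.1)&(P[...,1]<.3)&(P[...,0]>.28)&(P[...,0]<.46)
print('tabdepth',cv2.minAreaRect((P[m][:,:2]*1000).astype(np.float32)))
C=[ray(f,330+a/8,145+b/8,z) for a,b,z in [(240,205,.092),(580,150,.092),(600,345,.066),(260,400,.066)]]
for c in C: print('face',c.round(4))
print('disc',ray(f,382.25,180,.079))
poly=np.array([[330+a/8,145+b/8] for a,b in [(250,220),(570,165),(590,335),(270,385)]],np.int32)
mk=np.zeros((400,640),np.uint8);cv2.fillPoly(mk,[poly],1)
q=P[mk>0]; q=q[(q[:,2]>.05)&(q[:,2]<.11)];A=np.c_[q[:,:2]-q[:,:2].mean(0),np.ones(len(q))];s=np.linalg.lstsq(A,q[:,2],rcond=None)[0]
print('plane',s,q.mean(0),'slope',np.arctan(np.hypot(*s[:2])),'dir deg',np.degrees(np.arctan2(s[1],s[0])),len(q), (q[:,2]-A@s).std())
d=ray(f,382.25,180,.079);print('z at disc',s[:2]@(d[:2]-q[:,:2].mean(0))+s[2])
E
```

```text
hood [0.4743 0.2363 0.0585]
hood [0.4969 0.1426 0.0585]
hood [0.4492 0.1339 0.0585]
hood [0.4273 0.2251 0.0585]
centre [0.46196147 0.18445917 0.0585    ] lens [0.09636762 0.04848367 0.0937879  0.04830248]
yaw of y axis-90 13.54311598858726
tab [0.4328 0.1849 0.0295]
tab [0.4354 0.1666 0.0295]
tab [0.4066 0.1642 0.0295]
tab [0.4108 0.1812 0.0295]
rect ((423.2992248535156, 222.40298461914062), (70.44090270996094, 174.77178955078125), 41.051937103271484) 418 0.057941534457895495
tabdepth ((369.66754150390625, 215.37405395507812), (151.50787353515625, 187.3477783203125), 86.32892608642578)
face [ 0.5356 -0.1061  0.092 ]
face [ 0.5511 -0.2064  0.092 ]
face [ 0.4962 -0.216   0.066 ]
face [ 0.4805 -0.1136  0.066 ]
disc [ 0.51464912 -0.15981956  0.079     ]
plane [0.51719564 0.08531311 0.07983182] [ 0.51677765 -0.15929098  0.07983182] slope 0.4828076922023327 dir deg 9.366778934100768 913 0.0020871166898492693
z at disc 0.07868586248820873
```

```bash
cat >> h.py <<'E'
from scipy.spatial.transform import Rotation as Ro
def pose():
    s=manip.read_state(); r,p,y=s['eef_rot']; return s,np.array(s['tcp_pos']),Ro.from_euler('xyz',[r,p,y],degrees=True).as_matrix()
def plan(targets,jaw=None):
    s,p,R=pose()
    ja=np.degrees(np.arctan2(R[1,1],R[0,1]))
    print('t',round(s['t'],2),'tcp',p.round(4),'jaw',round(ja,2),'toolx',R[:,0].round(3),'gap',round(s['finger_gap'],4),'F',np.round(s['force'],1),'j',np.round(s['joint_positions'],0))
    if jaw is not None:
        d=(jaw-ja+90)%180-90; print('roll',round(-d,2))
    for t in targets: print(np.round(R.T@(np.array(t)-p),4).tolist())
E
python3 - <<'E'
from h import *
plan([[.418,.174,.23],[.418,.174,.10]],103.5)
s,p,R=pose();print(R.round(3))
E
```

```text
t 0.15 tcp [ 0.2421 -0.5212  0.2306] jaw -65.09 toolx [-0.     0.001 -1.   ] gap 0.0851 F [ 0.4 -0.1  1. ] j [-73.  18.   3.  75.  -0.  82.]
roll 11.41
[0.0014, -0.5564, -0.4523]
[0.1314, -0.5562, -0.4523]
[[-0.     0.421 -0.907]
 [ 0.001 -0.907 -0.421]
 [-1.    -0.001 -0.   ]]
```

```bash
python3 -m creep '[{"translation":[0,-0.046,-0.038],"roll":-10,"claw":0.0854},{"translation":[0,-0.093,-0.075],"roll":-20,"claw":0.07},{"translation":[0,-0.139,-0.113],"roll":-30,"claw":0.06},{"translation":[0,-0.185,-0.151],"roll":-40,"claw":0.05},{"translation":[0,-0.232,-0.188],"roll":-50,"claw":0.04},{"translation":[0,-0.278,-0.226],"roll":-60,"claw":0.04},{"translation":[0,-0.324,-0.264],"roll":-70,"claw":0.04},{"translation":[0.01,-0.371,-0.301],"roll":-80,"claw":0.04},{"translation":[0.02,-0.417,-0.339],"roll":-90,"claw":0.04},{"translation":[0.03,-0.463,-0.377],"roll":-100,"claw":0.04},{"translation":[0.04,-0.51,-0.415],"roll":-110,"claw":0.04},{"translation":[0.05,-0.556,-0.452],"roll":-120,"claw":0.04}]'; python3 - <<'E'
from h import *
plan([[.418,.174,.14]],103.5)
E
```

```text
t: 1.65
tcp_pos: [0.418, 0.1753, 0.181]
eef_rot: [16.9, 90.0, -17.9]
force: [0.1, -0.9, -0.2]
finger_gap: 0.0403
t 1.65 tcp [0.418  0.1753 0.181 ] jaw 55.27 toolx [ 0.001 -0.    -1.   ] gap 0.0403 F [ 0.1 -0.9 -0.2] j [ 13.   6. -20.  64.  -0.  47.]
roll -48.23
[0.041, -0.0011, 0.0007]
```

```bash
python3 -m creep '[{"translation":[0.01,0,0],"roll":-10.5,"claw":0.04},{"translation":[0.02,0,0],"roll":-21,"claw":0.04},{"translation":[0.03,0,0],"roll":-31.5,"claw":0.04},{"translation":[0.04,0,0],"roll":-42,"claw":0.04},{"translation":[0.04,0,0],"roll":-48.3,"claw":0.04},{"translation":[0.04,0,0],"roll":-48.3,"claw":0.04}]'; python3 - <<'E'
from h import *
plan([[.418,.174,.14]],103.5)
snap('wrist','w1')
E
```

```text
t: 2.4
tcp_pos: [0.4176, 0.173, 0.141]
eef_rot: [-174.1, 90.0, -160.9]
force: [-0.3, -0.7, 0.9]
finger_gap: 0.0402
t 2.4 tcp [0.4176 0.173  0.141 ] jaw 103.14 toolx [-0.001 -0.    -1.   ] gap 0.0402 F [-0.3 -0.7  0.9] j [ 12.   7. -24.  59.  -0.  -1.]
roll -0.36
[0.001, 0.0008, 0.0006]
```

View pics/w1.png

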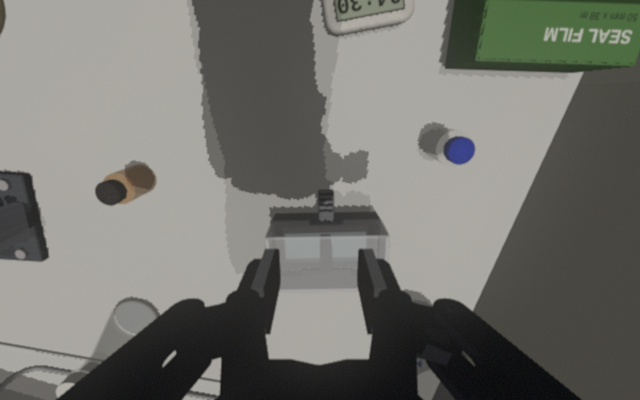

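```bash
python3 - <<'E'
from h import *
crop('w1',255,180,405,300,5,'c4')
f=load('w1');print(f['world_from_camera'].round(3));P=pts(f)
for v in range(188,226,3): print(v,' '.join(f'{P[v,u,2]*1000:4.0f}' for u in range(314,342,2)))
E
```

```text
[[-0.227  0.925  0.304  0.339]
 [ 0.974  0.216  0.072  0.154]
 [ 0.001  0.312 -0.95   0.285]
 [ 0.     0.     0.     1.   ]]
188   -0    1    2    3    1    1    1    2    1    2    2    1    3    2
191    1   -0   29   30   29   31   31   30   30   30    0    1    0    1
194    2    2   31   32   32   30   32   31   32   31    2    0    1    2
197   -0    1   30   30   31   30   31   30   31   31    2    1    0    1
200    1   -1   29   30   31   30   30   31   31   30    0   -1    1    2
203    1    2   29   31   29   31   30   30   31   29    1    2    1    1
206    0    1   29   30   32   31   30   30   32   32    1    1    1   -0
209    1    0   29   31   32   31   31   32   32   31   -0    1    1    2
212    3    4   28   30   31   32   31   31   30   30    4    4    4    4
215   12   12   28   30   30   31   30   31   31   30   13   12   14   13
218   19   19   20   29   31   30   30   30   30   31   21   20   21   20
221   31   32   31   32   32   32   32   32   31   32   33   33   32   33
224   34   34   33   35   35   34   34   34   35   35   34   33   35   34
```

View pics/c4.png

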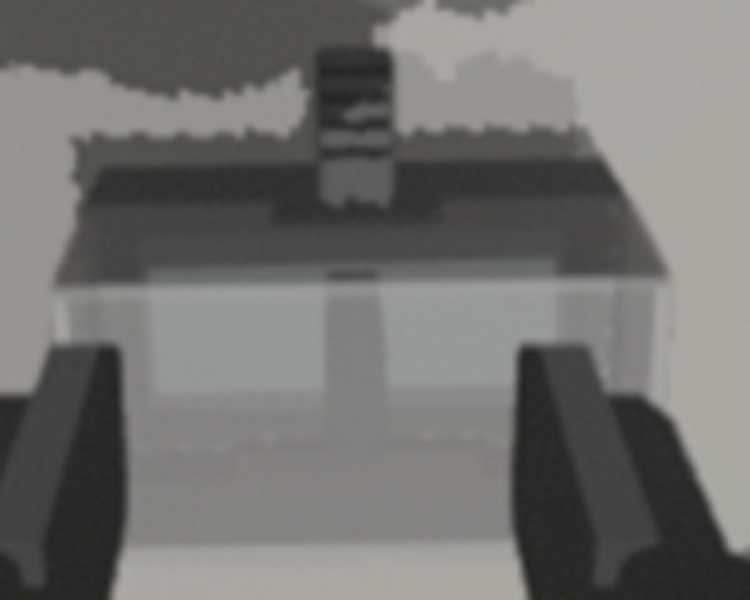

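```bash
python3 - <<'E'
from h import *
f=load('w1')
def w(a,b,z): 
    p=ray(f,255+a/5,180+b/5,z); return p.round(4)
L,Rr=w(318,47,.0295),w(393,47,.0295); B1,B2=w(320,203,.0295),w(395,203,.0295)
print('tip',L,Rr,'base',B1,B2)
h1,h2=w(55,287,.0585),w(668,279,.0585); print('hoodfront',h1,h2,'len',np.linalg.norm(h1-h2),'yaw',np.degrees(np.arctan2(*(h2-h1)[[0,1]]))*-1,'mid',(h1+h2)/2)
b1,b2=w(62,545,.0585),w(0,0,0)
print('back',w(128,548,.0585),w(520,543,.0585))
E
```

```text
tip [0.4098 0.1709 0.0295] [0.4069 0.1834 0.0295] base [0.4378 0.1778 0.0295] [0.4348 0.1907 0.0295]
hoodfront [0.4503 0.1369 0.0585] [0.4267 0.2323 0.0585] len 0.09827573454317196 yaw 13.894842522242012 mid [0.4385 0.1846 0.0585]
back [0.4955 0.1576 0.0585] [0.4794 0.2223 0.0585]
```

```bash
python3 -m creep '[{"translation":[0.035,0.0065,0],"roll":-0.7,"claw":0.04},{"translation":[0.07,0.0065,0],"roll":-0.7,"claw":0.04},{"translation":[0.07,0.0065,0],"roll":-0.7,"claw":0.04}]'; python3 - <<'E'
from h import *
plan([[.416,.1785,.0135]],103.9)
snap('wrist','w2')
crop('w2',240,120,400,240,5,'c5')
E
```

```text
t: 2.82
tcp_pos: [0.4141, 0.1789, 0.0694]
eef_rot: [-179.5, 89.7, -165.7]
force: [-0.9, -0.1, 1.8]
finger_gap: 0.0401
t 2.83 tcp [0.4141 0.1789 0.0694] jaw 103.83 toolx [-0.005 -0.001 -1.   ] gap 0.0401 F [-0.9 -0.1  1.8] j [ 13.  12. -30.  49.  -0.  -1.]
roll -0.07
[0.0559, -0.0008, 0.002]
```

View pics/w2.png

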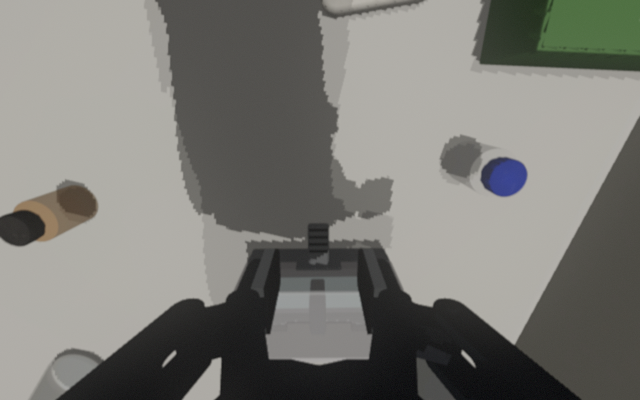

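View pics/c5.png

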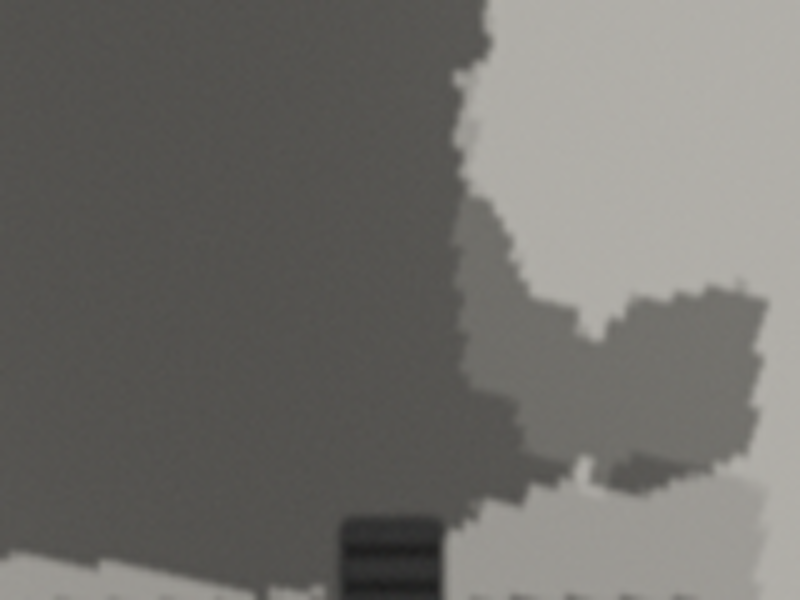

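```bash
python3 - <<'E'
from h import *
f=load('w2'); print(ray(f,240+340/5,120+515/5,.0295),ray(f,240+445/5,120+515/5,.0295)); P=pts(f)
print(P[228:238:3,312:324:3,2].round(4))
plan([[.416,.1785,.0135]],103.9)
E
```

```text
[0.40973303 0.17032451 0.0295    ] [0.40651997 0.18340184 0.0295    ]
[[0.0311 0.0319 0.0314 0.0316]
 [0.0308 0.0303 0.0314 0.0308]
 [0.0307 0.0302 0.0306 0.0292]
 [0.0311 0.0314 0.0312 0.0316]]
t 2.88 tcp [0.4155 0.1792 0.0709] jaw 103.84 toolx [-0.002 -0.001 -1.   ] gap 0.0401 F [ 0.6  0.2 -0.2] j [ 13.  11. -30.  49.  -0.  -1.]
roll -0.06
[0.0574, -0.0008, 0.0004]
```

```bash
python3 -m creep '[{"translation":[0.03,-0.001,0],"roll":0,"claw":0.03},{"translation":[0.057,-0.001,0],"roll":0,"claw":0.03},{"translation":[0.057,-0.001,0],"roll":0,"claw":0.025},{"translation":[0.057,-0.001,0],"roll":0,"claw":0.01},{"translation":[0.057,-0.001,0],"roll":0,"claw":0.01},{"translation":[0.057,-0.001,0],"roll":0,"claw":0.01},{"translation":[0.057,-0.001,0],"roll":0,"claw":0.01}]' 30; python3 - <<'E'
from h import *
s,p,R=pose();plan([],103.9)
# arc: keep grip pt r from hinge
hx=np.array([.971,.2385]); H=np.array([.4083,.1771])+.082*hx
xl=(p[:2]-H)@hx; print('local x',xl,'lateral',(p[:2]-H)@np.array([-hx[1],hx[0]]))
g=np.array([xl,.0045])  # tab centre rel hinge
p0=g
for a in np.arange(.1,2.15,.1):
    # opening: rotate clockwise in (x,z): (-1,0)->(0,1)
    c,s_=np.cos(a),np.sin(a); q=np.array([c*g[0]+s_*g[1],-s_*g[0]+c*g[1]])-p0
    d=np.array([q[0]*hx[0],q[0]*hx[1],q[1]]); print(round(a,2),(R.T@d).round(4).tolist())
E
```

```text
t: 3.75
tcp_pos: [0.4174, 0.1792, 0.0153]
eef_rot: [31.8, 89.9, 45.7]
force: [-2.8, 4.5, 6.1]
finger_gap: 0.0136
t 3.75 tcp [0.4174 0.1792 0.0153] jaw 103.94 toolx [ 0.002  0.002 -1.   ] gap 0.0136 F [-2.8  4.5  6.1] j [ 13.  16. -34.  40.   0.  -1.]
roll 0.04
local x -0.07266826985532353 lateral -7.328538513872193e-05
0.1 [-0.0072, 0.0, 0.0008]
0.2 [-0.0143, 0.0, 0.0024]
0.3 [-0.0213, 0.0, 0.0046]
0.4 [-0.0279, 0.0, 0.0075]
0.5 [-0.0343, 0.0, 0.0111]
0.6 [-0.0402, 0.0, 0.0153]
0.7 [-0.0457, 0.0, 0.0201]
0.8 [-0.0507, -0.0, 0.0254]
0.9 [-0.0552, -0.0, 0.0311]
1.0 [-0.059, -0.0, 0.0373]
1.1 [-0.0622, -0.0, 0.0438]
1.2 [-0.0648, -0.0, 0.0506]
1.3 [-0.0666, -0.0001, 0.0577]
1.4 [-0.0678, -0.0001, 0.0649]
1.5 [-0.0682, -0.0001, 0.0721]
1.6 [-0.0679, -0.0001, 0.0794]
1.7 [-0.0668, -0.0001, 0.0866]
1.8 [-0.0651, -0.0002, 0.0937]
1.9 [-0.0626, -0.0002, 0.1005]
2.0 [-0.0595, -0.0002, 0.1071]
2.1 [-0.0557, -0.0002, 0.1133]
```

```bash
python3 -m creep '[{"translation":[-0.0072,0,0.0008],"roll":0,"claw":0.01},{"translation":[-0.0143,0,0.0024],"roll":0,"claw":0.01},{"translation":[-0.0213,0,0.0046],"roll":0,"claw":0.01},{"translation":[-0.028,0,0.0075],"roll":0,"claw":0.01},{"translation":[-0.0343,0,0.0111],"roll":0,"claw":0.01},{"translation":[-0.0402,0,0.0153],"roll":0,"claw":0.01},{"translation":[-0.0457,0,0.0201],"roll":0,"claw":0.01},{"translation":[-0.0507,0,0.0254],"roll":0,"claw":0.01},{"translation":[-0.0552,0,0.0311],"roll":0,"claw":0.01},{"translation":[-0.059,0,0.0373],"roll":0,"claw":0.01}]'; python3 - <<'E'
from h import *
plan([],103.9)
snap('wrist','w3')
E
```

```text
t: 5.0
tcp_pos: [0.4512, 0.1878, 0.0728]
eef_rot: [156.6, 89.8, 170.5]
force: [-3.5, 3.6, -3.2]
finger_gap: 0.0131
t 5.0 tcp [0.4512 0.1878 0.0728] jaw 103.94 toolx [-0.004  0.001 -1.   ] gap 0.0131 F [-3.5  3.6 -3.2] j [ 13.  15. -25.  50.   0.  -1.]
roll 0.04
```

View pics/w3.png

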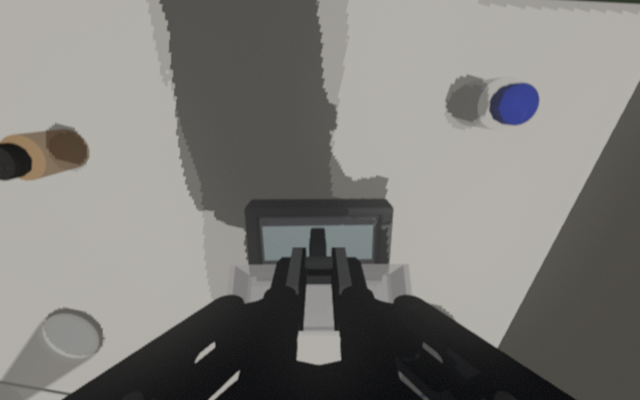

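```bash
python3 -m creep '[{"translation":[-0.0032,0,0.0065],"roll":0,"claw":0.01},{"translation":[-0.0058,0,0.0133],"roll":0,"claw":0.01},{"translation":[-0.0076,0,0.0204],"roll":0,"claw":0.01},{"translation":[-0.0088,0,0.0276],"roll":0,"claw":0.01},{"translation":[-0.0092,0,0.0348],"roll":0,"claw":0.01},{"translation":[-0.0089,0,0.0421],"roll":0,"claw":0.01},{"translation":[-0.0078,0,0.0493],"roll":0,"claw":0.01},{"translation":[-0.0061,0,0.0564],"roll":0,"claw":0.01},{"translation":[-0.0036,0,0.0632],"roll":0,"claw":0.01},{"translation":[-0.0005,0,0.0698],"roll":0,"claw":0.01},{"translation":[0.0033,0,0.076],"roll":0,"claw":0.01},{"translation":[0.0033,0,0.076],"roll":0,"claw":0.01}]'; python3 - <<'E'
from h import *
plan([],103.9)
snap('wrist','w4');snap('scene','s4')
crop('s4',160,170,340,300,4,'c6')
E
```

```text
t: 6.55
tcp_pos: [0.5298, 0.2076, 0.0722]
eef_rot: [16.2, 89.6, 30.1]
force: [0.1, 6.6, 6.8]
finger_gap: 0.0122
t 6.55 tcp [0.5298 0.2076 0.0722] jaw 103.95 toolx [ 0.006  0.004 -1.   ] gap 0.0122 F [0.1 6.6 6.8] j [ 13.  22. -14.  53.   0.  -1.]
roll 0.05
```

View pics/w4.png

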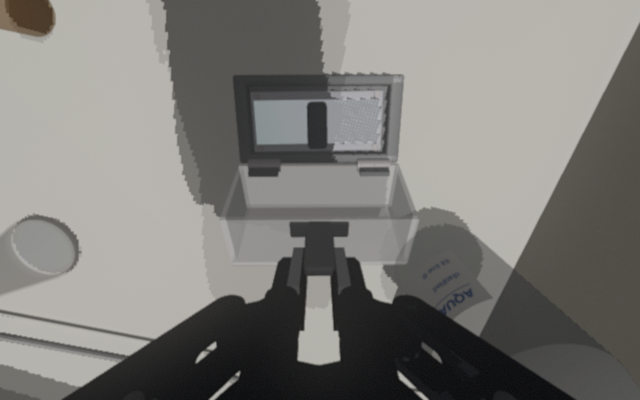

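View pics/c6.png

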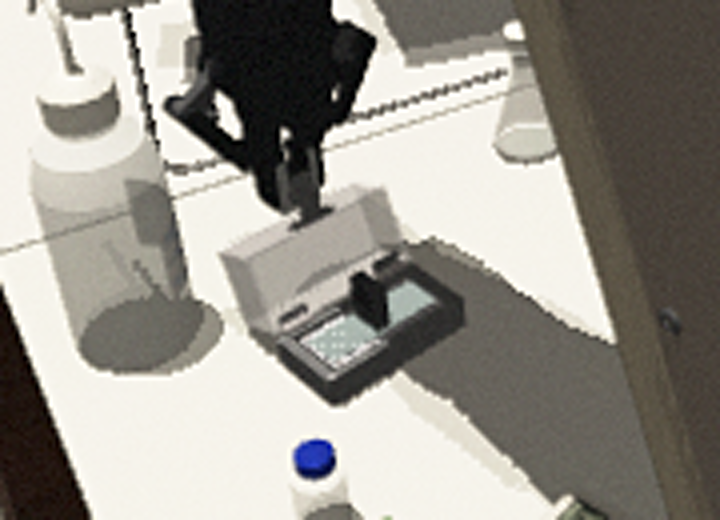

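```bash
python3 -m creep '[{"translation":[0,0,0],"roll":0,"claw":0.04},{"translation":[0,0,0],"roll":0,"claw":0.04},{"translation":[-0.02,0,0],"roll":0,"claw":0.04},{"translation":[-0.06,0,-0.02],"roll":0,"claw":0.04},{"translation":[-0.06,0,-0.05],"roll":0,"claw":0.04},{"translation":[-0.06,0,-0.08],"roll":0,"claw":0.04},{"translation":[-0.06,0,-0.08],"roll":0,"claw":0.04}]'; python3 - <<'E'
from h import *
plan([],103.9)
snap('wrist','w5'); crop('w5',220,120,420,280,4,'c7')
E
```

```text
t: 7.52
tcp_pos: [0.4467, 0.1855, 0.1298]
eef_rot: [-157.7, 89.9, -143.8]
force: [0.5, 0.3, -0.5]
finger_gap: 0.0402
t 7.53 tcp [0.4467 0.1855 0.1298] jaw 103.89 toolx [-0.002 -0.001 -1.   ] gap 0.0402 F [ 0.5  0.3 -0.5] j [ 13.  11. -21.  58.  -0.  -1.]
roll -0.01
```

View pics/w5.png

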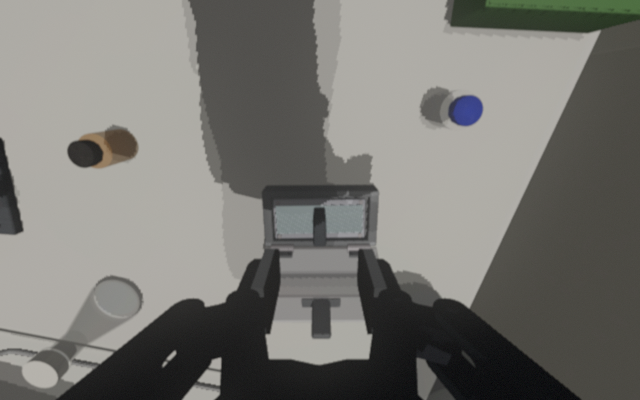

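View pics/c7.png

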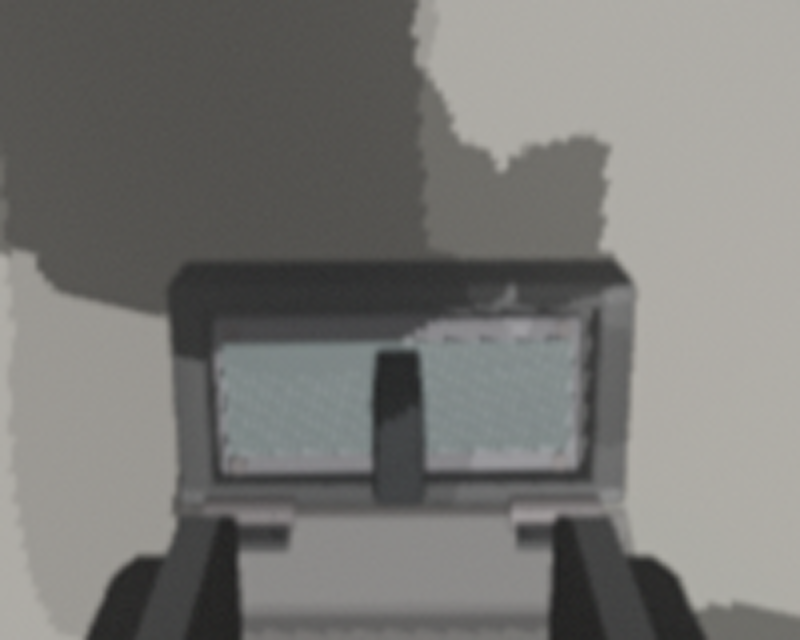

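```bash
python3 - <<'E'
from h import *
f=load('w5');P=pts(f)
for v in range(206,250,2): print(v,P[v,316:324:3,2].round(3), P[v,319].round(3))
W=lambda a,b,z: ray(f,220+a/4,120+b/4,z).round(4)
print('fin',W(375,415,.049),W(423,415,.049),W(375,500,.049),W(427,500,.049))
print('plate',W(215,318,.019),W(578,318,.019),W(220,472,.019),W(583,470,.019))
print('rim',W(172,290,.022),W(632,280,.022),'hinge-side',W(178,492,.022),W(628,492,.022))
E
```

```text
206 [0.021 0.021 0.022] [0.453 0.187 0.021]
208 [0.027 0.026 0.026] [0.452 0.187 0.026]
210 [0.032 0.032 0.032] [0.452 0.187 0.032]
212 [0.036 0.037 0.036] [0.452 0.187 0.037]
214 [0.042 0.041 0.042] [0.452 0.187 0.041]
216 [0.046 0.047 0.045] [0.452 0.187 0.047]
218 [0.05  0.049 0.048] [0.453 0.187 0.049]
220 [0.05  0.049 0.05 ] [0.455 0.187 0.049]
222 [0.05 0.05 0.05] [0.456 0.188 0.05 ]
224 [0.05  0.049 0.051] [0.457 0.188 0.049]
226 [0.05  0.051 0.05 ] [0.459 0.188 0.051]
228 [0.05  0.049 0.05 ] [0.461 0.189 0.049]
230 [0.049 0.05  0.049] [0.462 0.189 0.05 ]
232 [0.049 0.05  0.05 ] [0.464 0.19  0.05 ]
234 [0.05 0.05 0.05] [0.465 0.19  0.05 ]
236 [0.051 0.049 0.05 ] [0.468 0.191 0.049]
238 [0.049 0.05  0.05 ] [0.469 0.191 0.05 ]
240 [0.051 0.05  0.05 ] [0.47  0.191 0.05 ]
242 [0.05  0.05  0.049] [0.472 0.192 0.05 ]
244 [0.05  0.049 0.05 ] [0.474 0.192 0.049]
246 [0.023 0.023 0.023] [0.489 0.196 0.023]
248 [0.026 0.026 0.026] [0.489 0.196 0.026]
fin [0.4584 0.1841 0.049 ] [0.4561 0.1932 0.049 ] [0.4763 0.1884 0.049 ] [0.4738 0.1985 0.049 ]
plate [0.4567 0.1476 0.019 ] [0.4378 0.2239 0.019 ] [0.4923 0.1558 0.019 ] [0.4721 0.2353 0.019 ]
rim [0.4517 0.1377 0.022 ] [0.4262 0.2319 0.022 ] hinge-side [0.4979 0.1478 0.022 ] [0.4737 0.2458 0.022 ]
```

```bash
python3 - <<'E'
from h import *
plan([[.4638,.1895,.08],[.4638,.1895,.026]],103.9)
E
```

```text
t 7.58 tcp [0.4485 0.186  0.13  ] jaw 103.89 toolx [ 0.    -0.001 -1.   ] gap 0.0398 F [-0.5  0.2 -0.4] j [ 13.  11. -21.  58.  -0.  -1.]
roll -0.01
[0.05, -0.0002, 0.0157]
[0.104, -0.0002, 0.0157]
```

```bash
python3 -m creep '[{"translation":[0.01,0,0.0155],"roll":0,"claw":0.04},{"translation":[0.05,0,0.0155],"roll":0,"claw":0.04},{"translation":[0.08,0,0.0155],"roll":0,"claw":0.03},{"translation":[0.103,0,0.0155],"roll":0,"claw":0.03},{"translation":[0.103,0,0.0155],"roll":0,"claw":0.025}]' 20; python3 - <<'E'
from h import *
plan([[.4638,.1895,.026]],103.9)
snap('wrist','w6'); crop('w6',240,180,400,300,5,'c8')
E
```

```text
t: 8.2
tcp_pos: [0.4638, 0.1899, 0.0244]
eef_rot: [-176.7, 89.8, -162.8]
force: [0.4, -0.1, 0.9]
finger_gap: 0.0252
t 8.2 tcp [0.4638 0.1899 0.0244] jaw 103.89 toolx [-0.004 -0.001 -1.   ] gap 0.0252 F [ 0.4 -0.1  0.9] j [ 13.  19. -27.  44.  -0.  -1.]
roll -0.01
[-0.0016, -0.0004, -0.0001]
```

View pics/c8.png

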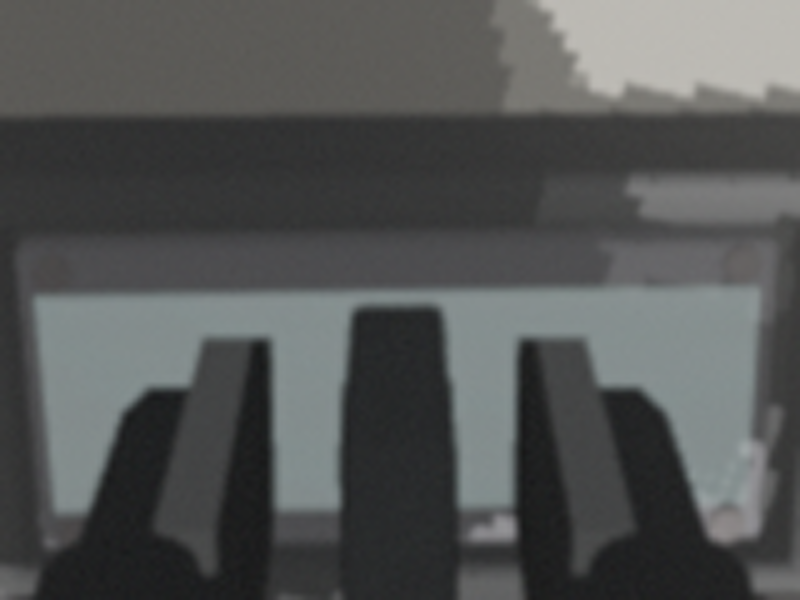

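```bash
python3 -m creep '[{"translation":[0,0,0],"roll":0,"claw":0.015},{"translation":[0,0,0],"roll":0,"claw":0.005},{"translation":[0,0,0],"roll":0,"claw":0.005},{"translation":[0,0,0],"roll":0,"claw":0.005},{"translation":[-0.015,0,0],"roll":0,"claw":0.005},{"translation":[-0.03,0,0],"roll":0,"claw":0.005},{"translation":[-0.03,0,0],"roll":0,"claw":0.005}]' 20; python3 - <<'E'
from h import *
plan([[.4638,.1895,.026]],103.9)
snap('wrist','w7'); 
E
```

```text
t: 9.12
tcp_pos: [0.4654, 0.1905, 0.0588]
eef_rot: [-2.1, 89.8, 11.8]
force: [0.9, 1.0, -0.2]
finger_gap: 0.0092
t 9.12 tcp [0.4654 0.1905 0.0588] jaw 103.92 toolx [ 0.003  0.001 -1.   ] gap 0.0092 F [ 0.9  1.  -0.2] j [ 13.  17. -25.  48.  -0.  -1.]
roll 0.02
[0.0328, -0.0006, -0.0019]
```

View pics/w7.png

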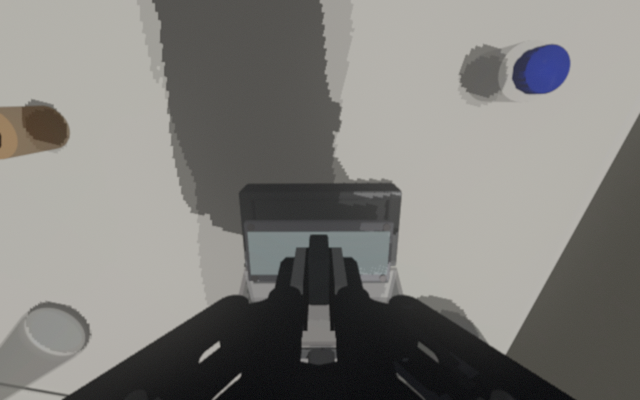

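```bash
python3 -m creep '[{"translation":[0,0,-0.02],"roll":0,"claw":0.005},{"translation":[0,0,-0.042],"roll":0,"claw":0.005},{"translation":[0.01,0,-0.042],"roll":0,"claw":0.005},{"translation":[0.02,0,-0.042],"roll":0,"claw":0.005},{"translation":[0.02,0,-0.042],"roll":0,"claw":0.005},{"translation":[0.02,0,-0.042],"roll":0,"claw":0.005}]' 20; python3 - <<'E'
from h import *
plan([[.4244,.1804,.036]],103.9)
snap('wrist','w8'); 
E
```

```text
t: 9.93
tcp_pos: [0.4237, 0.1801, 0.0367]
eef_rot: [-163.1, 90.0, -149.2]
force: [-0.4, 0.9, -0.8]
finger_gap: 0.0092
t 9.93 tcp [0.4237 0.1801 0.0367] jaw 103.91 toolx [-0. -0. -1.] gap 0.0092 F [-0.4  0.9 -0.8] j [ 13.  15. -32.  44.  -0.  -1.]
roll 0.01
[0.0007, 0.0001, 0.0008]
```

View pics/w8.png

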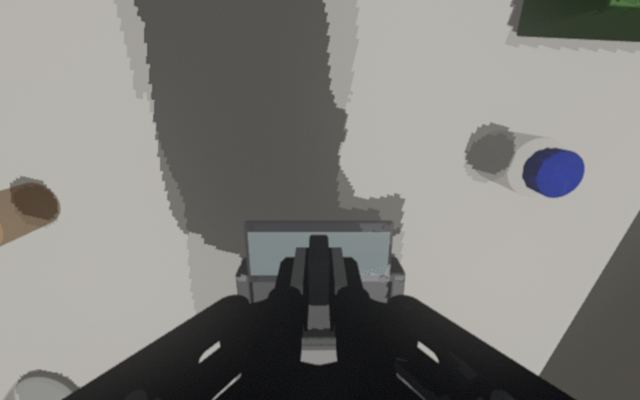

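```bash
cat >> h.py <<'E'
def platefit(f,boxes):
    P=pts(f); q=np.concatenate([P[v0:v1,u0:u1].reshape(-1,3) for u0,v0,u1,v1 in boxes]); q=q[q[:,2]>.008]
    for _ in range(4):
        c=q.mean(0); n=np.linalg.svd(q-c,full_matrices=False)[2][2]; n*=np.sign(n[2]); r=(q-c)@n; q=q[abs(r)<max(2.5*r.std(),.001)]
    print('plate n',n.round(4),'tilt deg',np.degrees(np.arccos(n[2])).round(2),'dir',np.degrees(np.arctan2(n[1],n[0])).round(1),'c',c.round(4),'std',r.std().round(4),len(q)); return n,c
E
python3 - <<'E'
from h import *
platefit(load('w8'),[(253,226,283,274),(357,226,385,274)])
E
python3 -m creep '[{"translation":[0.003,0,0],"roll":0,"claw":0.005},{"translation":[0.0055,0,0],"roll":0,"claw":0.005},{"translation":[0.0055,0,0],"roll":0,"claw":0.005}]' 20; python3 - <<'E'
from h import *
plan([],103.9)
f=snap('wrist','w9');platefit(f,[(253,226,283,274),(357,226,385,274)])
E
```

```text
plate n [-0.0143 -0.0047  0.9999] tilt deg 0.86 dir -161.6 c [0.42   0.1782 0.0293] std 0.0006 2653
t: 10.35
tcp_pos: [0.4234, 0.1801, 0.0332]
eef_rot: [-25.0, 89.9, -11.1]
force: [-6.2, -1.8, 17.4]
finger_gap: 0.0096
t 10.35 tcp [0.4234 0.1801 0.0332] jaw 103.92 toolx [ 0.001 -0.    -1.   ] gap 0.0096 F [-6.2 -1.8 17.4] j [ 13.  15. -32.  43.  -0.  -1.]
roll 0.02
plate n [-0.0716 -0.0182  0.9973] tilt deg 4.24 dir -165.7 c [0.4192 0.1779 0.027 ] std 0.0006 2671
```

View pics/w9.png

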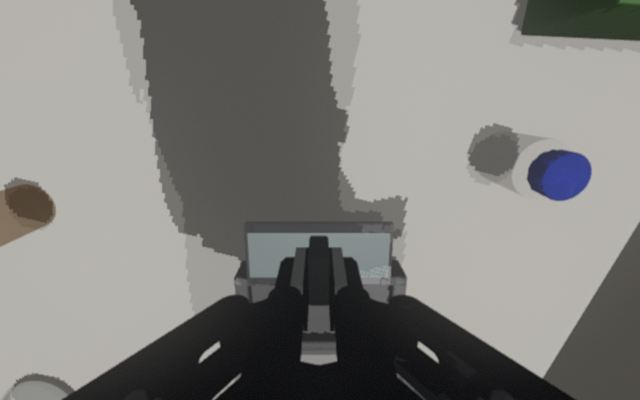

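```bash
python3 -m creep '[{"translation":[0.0015,0,0],"roll":0,"claw":0.005},{"translation":[0.003,0,0],"roll":0,"claw":0.005},{"translation":[0.003,0,0],"roll":0,"claw":0.005}]' 20; python3 - <<'E'
from h import *
plan([],103.9)
f=snap('wrist','w10');platefit(f,[(253,226,283,274),(357,226,385,274)])
E
```

```text
t: 10.78
tcp_pos: [0.4232, 0.18, 0.0305]
eef_rot: [-29.2, 90.0, -15.2]
force: [-7.7, -2.9, 21.9]
finger_gap: 0.0098
t 10.78 tcp [0.4232 0.18   0.0305] jaw 103.92 toolx [ 0.001 -0.    -1.   ] gap 0.0098 F [-7.7 -2.9 21.9] j [ 13.  15. -32.  43.  -0.  -1.]
roll 0.02
plate n [-0.1298 -0.0325  0.991 ] tilt deg 7.69 dir -166.0 c [0.4183 0.1776 0.0256] std 0.0006 2634
```

```bash
python3 -m creep '[{"translation":[-0.015,0,0],"roll":0,"claw":0.005},{"translation":[-0.015,0,-0.02],"roll":0,"claw":0.005},{"translation":[-0.005,0,-0.03],"roll":0,"claw":0.005},{"translation":[0.008,0,-0.03],"roll":0,"claw":0.005},{"translation":[0.0165,0,-0.03],"roll":0,"claw":0.005},{"translation":[0.0165,0,-0.03],"roll":0,"claw":0.005}]' 20; python3 - <<'E'
from h import *
plan([],103.9)
f=snap('wrist','w11');platefit(f,[(253,226,283,274),(357,226,385,274)])
E
```

```text
t: 11.58
tcp_pos: [0.3948, 0.1729, 0.0111]
eef_rot: [-152.6, 90.0, -138.7]
force: [-0.4, 0.5, -1.2]
finger_gap: 0.0094
t 11.57 tcp [0.3948 0.1729 0.0111] jaw 103.9 toolx [-0. -0. -1.] gap 0.0094 F [-0.4  0.5 -1.2] j [ 13.  14. -37.  39.  -0.  -1.]
roll 0.0
plate n [0.843  0.2105 0.495 ] tilt deg 60.33 dir 14.0 c [0.3936 0.1738 0.0136] std 0.0038 595
```

View pics/w11.png

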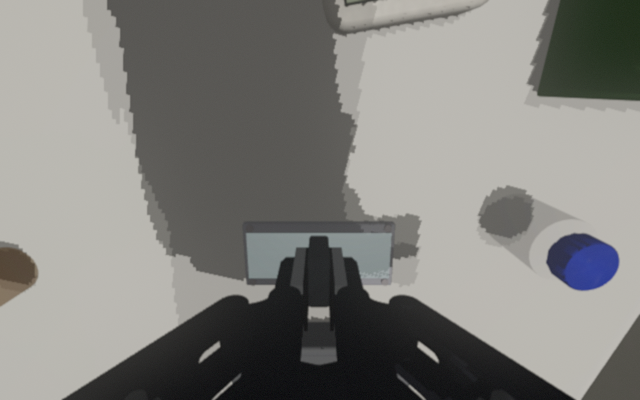

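```bash
python3 -m creep '[{"translation":[0,0,0],"roll":0,"claw":0.02},{"translation":[0,0,0],"roll":0,"claw":0.025},{"translation":[-0.014,0,0],"roll":0,"claw":0.025},{"translation":[-0.014,0,0],"roll":0,"claw":0.03},{"translation":[-0.014,0,0],"roll":0,"claw":0.03}]' 20; python3 - <<'E'
from h import *
plan([],103.9)
f=snap('wrist','w12');crop('w12',240,200,400,320,5,'c9');P=pts(f)
for v in range(212,290,3): print(v,P[v,318].round(4),P[v,270].round(4))
E
```

```text
t: 12.25
tcp_pos: [0.3942, 0.1729, 0.0258]
eef_rot: [-20.6, 90.0, -6.7]
force: [-0.9, -0.2, 0.2]
finger_gap: 0.0303
t 12.25 tcp [0.3942 0.1729 0.0258] jaw 103.91 toolx [ 0. -0. -1.] gap 0.0303 F [-0.9 -0.2  0.2] j [ 13.  13. -37.  41.  -0.  -1.]
roll 0.01
212 [0.375  0.1672 0.0034] [0.3819 0.1405 0.0028]
215 [0.376  0.1675 0.0056] [0.3822 0.1411 0.0064]
218 [0.3777 0.1679 0.0057] [0.3838 0.1415 0.0069]
221 [0.3796 0.1684 0.0054] [0.3859 0.1418 0.0061]
224 [0.3808 0.1687 0.0069] [0.3877 0.1421 0.0061]
227 [0.381  0.1687 0.0107] [0.3888 0.1426 0.0078]
230 [0.3811 0.1688 0.0146] [0.3909 0.1429 0.0071]
233 [0.3809 0.1687 0.0193] [0.3926 0.1433 0.0073]
236 [0.3809 0.1687 0.0231] [0.3945 0.1436 0.0073]
239 [0.3807 0.1686 0.0271] [0.3964 0.144  0.0072]
242 [0.3804 0.1686 0.0313] [0.3982 0.1444 0.0073]
245 [0.3806 0.1686 0.0341] [0.4009 0.1447 0.0057]
248 [0.3815 0.1688 0.0354] [0.4027 0.1451 0.006 ]
251 [0.3827 0.1691 0.0361] [0.4046 0.1454 0.0061]
254 [0.3847 0.1696 0.0353] [0.4066 0.1458 0.0059]
257 [0.3859 0.1699 0.036 ] [0.3929 0.1473 0.0335]
260 [0.3873 0.1703 0.0364] [0.3927 0.1477 0.0367]
263 [0.3886 0.1706 0.037 ] [0.3925 0.1481 0.0397]
266 [0.3902 0.171  0.0369] [0.388  0.1488 0.0499]
269 [0.3918 0.1714 0.0369] [0.388  0.1491 0.0522]
272 [0.3937 0.1719 0.0363] [0.3879 0.1495 0.0547]
275 [0.3955 0.1723 0.0361] [0.3876 0.1498 0.0574]
278 [0.397  0.1727 0.0363] [0.3878 0.1501 0.0592]
281 [0.3993 0.1733 0.0353] [0.3875 0.1505 0.0617]
284 [0.4008 0.1736 0.0356] [0.3879 0.1508 0.0632]
287 [0.4024 0.174  0.0358] [0.3879 0.1511 0.0652]
```

View pics/c9.png

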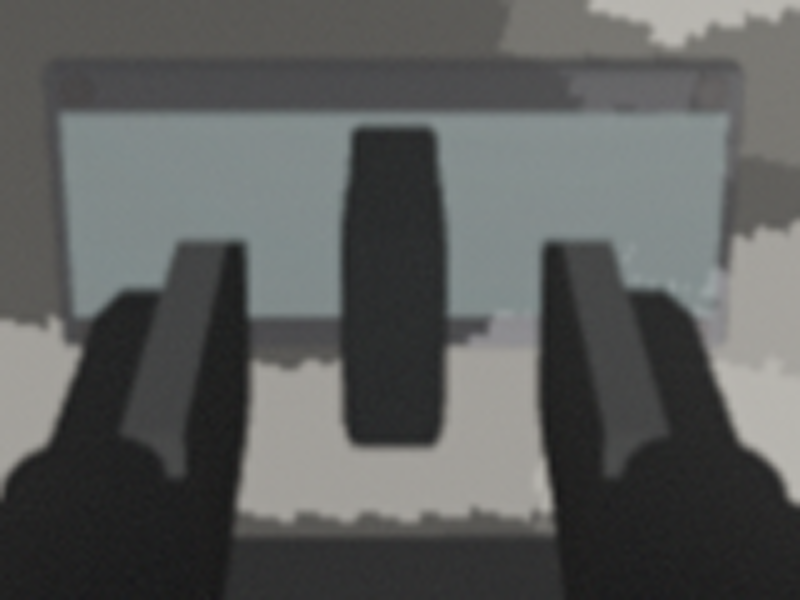

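```bash
python3 -m creep '[{"translation":[-0.001,0,-0.0083],"roll":0,"claw":0.03},{"translation":[-0.001,0,-0.0083],"roll":0,"claw":0.02},{"translation":[-0.001,0,-0.0083],"roll":0,"claw":0.005},{"translation":[-0.001,0,-0.0083],"roll":0,"claw":0.005},{"translation":[-0.001,0,-0.0083],"roll":0,"claw":0.005},{"translation":[-0.001,0,-0.0083],"roll":0,"claw":0.005},{"translation":[-0.016,0,-0.0083],"roll":0,"claw":0.005},{"translation":[-0.031,0,-0.0083],"roll":0,"claw":0.005},{"translation":[-0.031,0,0.01],"roll":0,"claw":0.005},{"translation":[-0.031,0,0.026],"roll":0,"claw":0.005},{"translation":[-0.031,0,0.026],"roll":0,"claw":0.005}]' 20; python3 - <<'E'
from h import *
plan([],103.9)
f=snap('wrist','w13');crop('w13',240,200,400,320,5,'c10')
E
```

```text
t: 13.68
tcp_pos: [0.4207, 0.1794, 0.0569]
eef_rot: [-11.1, 90.0, 2.8]
force: [-0.1, -0.9, -0.3]
finger_gap: 0.0091
t 13.68 tcp [0.4207 0.1794 0.0569] jaw 103.9 toolx [ 0.001  0.    -1.   ] gap 0.0091 F [-0.1 -0.9 -0.3] j [ 13.  13. -31.  46.  -0.  -1.]
roll 0.0
```

View pics/w13.png

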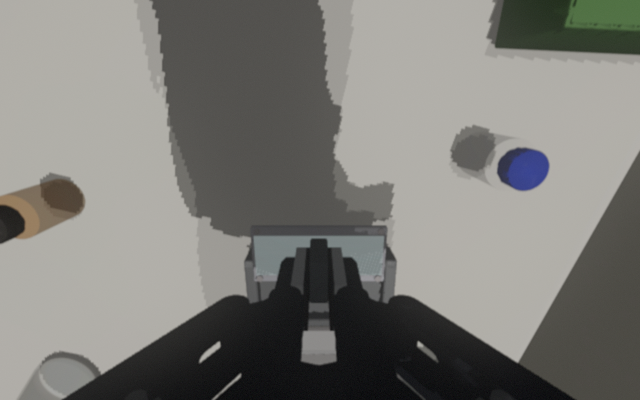

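```bash
python3 -m creep '[{"translation":[0.006,0,-0.002],"roll":0,"claw":0.005},{"translation":[0.009,0,-0.002],"roll":0,"claw":0.005},{"translation":[0.011,0,-0.003],"roll":0,"claw":0.005},{"translation":[0.012,0,-0.004],"roll":0,"claw":0.005},{"translation":[0.012,0,-0.004],"roll":0,"claw":0.005}]' 20; python3 - <<'E'
from h import *
plan([],103.9)
f=snap('wrist','w14');platefit(f,[(256,234,284,274),(356,234,383,274)])
E
```

```text
t: 14.35
tcp_pos: [0.4142, 0.1779, 0.0455]
eef_rot: [-166.4, 89.9, -152.4]
force: [-5.9, -1.7, 12.4]
finger_gap: 0.0091
t 14.35 tcp [0.4142 0.1779 0.0455] jaw 103.92 toolx [-0.001 -0.001 -1.   ] gap 0.0091 F [-5.9 -1.7 12.4] j [ 13.  13. -32.  45.  -0.  -1.]
roll 0.02
plate n [0.8422 0.2079 0.4975] tilt deg 60.16 dir 13.9 c [0.4178 0.1781 0.0284] std 0.0066 2200
```

View pics/w14.png

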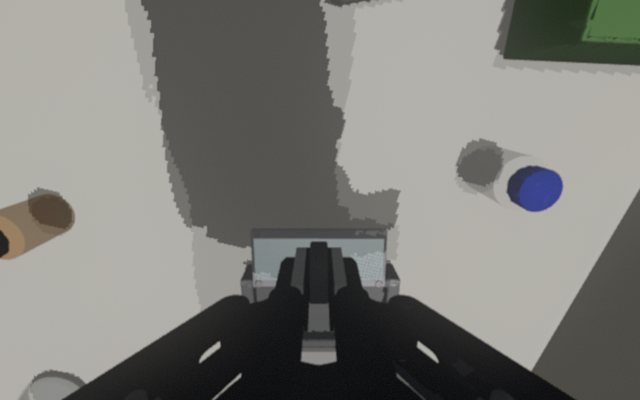

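```bash
python3 - <<'E'
from h import *
B=[(257,238,276,270),(362,238,380,270)]
platefit(load('w13'),B);platefit(load('w14'),B)
E
```

```text
plate n [0.0095 0.0013 1.    ] tilt deg 0.55 dir 7.6 c [0.4265 0.1791 0.0363] std 0.0006 1155
plate n [-0.0966 -0.0257  0.995 ] tilt deg 5.73 dir -165.1 c [0.4192 0.1774 0.0263] std 0.0006 1152
```

```bash
python3 -m creep '[{"translation":[0.002,0,-0.001],"roll":0,"claw":0.005},{"translation":[0.004,0,-0.003],"roll":0,"claw":0.005},{"translation":[0.005,0,-0.004],"roll":0,"claw":0.005},{"translation":[0.005,0,-0.004],"roll":0,"claw":0.005}]' 20; python3 - <<'E'
from h import *
plan([],103.9)
f=snap('wrist','w15');platefit(f,[(257,238,276,270),(362,238,380,270)])
E
```

```text
t: 14.9
tcp_pos: [0.4109, 0.177, 0.0405]
eef_rot: [-131.9, 90.0, -118.0]
force: [-3.1, -1.4, 10.2]
finger_gap: 0.0093
t 14.9 tcp [0.4109 0.177  0.0405] jaw 103.92 toolx [-0. -0. -1.] gap 0.0093 F [-3.1 -1.4 10.2] j [ 13.  13. -33.  44.  -0.  -1.]
roll 0.02
plate n [-0.2556 -0.0648  0.9646] tilt deg 15.29 dir -165.8 c [0.4155 0.1765 0.0223] std 0.0006 1161
```

View pics/w15.png

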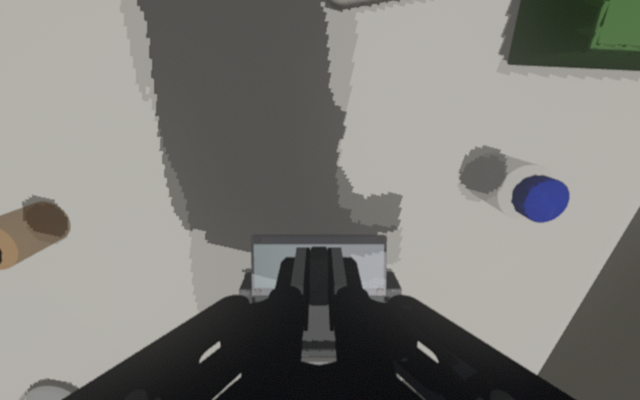

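```bash
python3 -m creep '[{"translation":[0.002,0,-0.001],"roll":0,"claw":0.005},{"translation":[0.004,0,-0.003],"roll":0,"claw":0.005},{"translation":[0.006,0,-0.004],"roll":0,"claw":0.005},{"translation":[0.006,0,-0.004],"roll":0,"claw":0.005}]' 20; python3 - <<'E'
from h import *
plan([],103.9)
f=snap('wrist','w16');platefit(f,[(257,241,276,272),(362,241,380,272)])
E
```

```text
t: 15.45
tcp_pos: [0.4069, 0.176, 0.0343]
eef_rot: [-149.1, 90.0, -135.2]
force: [-2.8, -0.5, 7.2]
finger_gap: 0.0094
t 15.45 tcp [0.4069 0.176  0.0343] jaw 103.92 toolx [-0. -0. -1.] gap 0.0094 F [-2.8 -0.5  7.2] j [ 13.  13. -34.  43.  -0.  -1.]
roll 0.02
plate n [0.8508 0.2101 0.4817] tilt deg 61.21 dir 13.9 c [0.4133 0.1759 0.0174] std 0.0046 1037
```

View pics/w16.png

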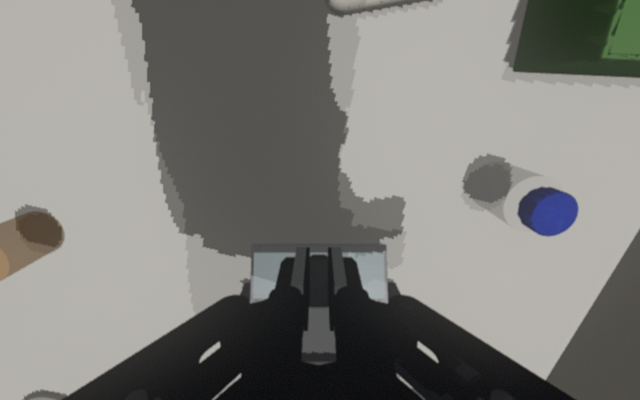

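```bash
python3 - <<'E'
from h import *
platefit(load('w16'),[(256,254,269,288),(367,254,382,288)])
platefit(load('w15'),[(256,242,269,280),(367,242,382,280)])
E
```

```text
plate n [0.8116 0.2003 0.5488] tilt deg 56.72 dir 13.9 c [0.4191 0.1806 0.0206] std 0.0056 952
plate n [-0.2425 -0.0622  0.9682] tilt deg 14.5 dir -165.6 c [0.4187 0.1802 0.0234] std 0.0006 1044
```

```bash
python3 - <<'E'
from h import *
f=load('w16');P=pts(f)
for v in range(244,304,3): print(v,P[v,260].round(4),P[v,376].round(4))
E
```

```text
244 [0.4151 0.1419 0.0127] [0.3982 0.2081 0.0138]
247 [0.4166 0.1423 0.0136] [0.4001 0.2086 0.0138]
250 [0.4181 0.1427 0.0144] [0.4016 0.2089 0.0147]
253 [0.4186 0.1433 0.0169] [0.403  0.2092 0.0157]
256 [0.4211 0.1436 0.016 ] [0.4042 0.2093 0.0172]
259 [0.4224 0.144  0.0171] [0.4058 0.2097 0.0177]
262 [0.4241 0.1444 0.0174] [0.4077 0.2103 0.0177]
265 [0.4246 0.1449 0.0199] [0.4085 0.2101 0.0199]
268 [0.4266 0.1453 0.0197] [0.4105 0.2108 0.0196]
271 [0.4282 0.1457 0.0202] [0.4123 0.2113 0.0197]
274 [0.4301 0.1461 0.0204] [0.4139 0.2117 0.0204]
277 [0.4313 0.1465 0.0215] [0.4153 0.212  0.0212]
280 [0.4332 0.1469 0.0217] [0.4161 0.2119 0.0232]
283 [0.4346 0.1473 0.0226] [0.4176 0.2122 0.0239]
286 [0.4353 0.1478 0.0244] [0.4193 0.2126 0.0244]
289 [0.4371 0.1481 0.0246] [0.421  0.2131 0.0246]
292 [0.4381 0.1486 0.026 ] [0.4229 0.2137 0.0248]
295 [0.4402 0.1489 0.0259] [0.4241 0.2139 0.0259]
298 [0.4421 0.1493 0.026 ] [0.4255 0.2141 0.0268]
301 [0.405  0.1518 0.0774] [0.3943 0.195  0.0775]
```

```bash
sed -i 's/q=q\[q\[:,2\]>.008\]/q=q[(q[:,2]>zr[0])\&(q[:,2]<zr[1])]/; s/def platefit(f,boxes):/def platefit(f,boxes,zr=(.008,.045)):/' h.py; python3 - <<'E'
from h import *
platefit(load('w16'),[(256,250,269,296),(367,250,382,296)])
platefit(load('w15'),[(256,242,269,280),(367,242,382,280)])
E
```

```text
plate n [-0.4087 -0.1041  0.9067] tilt deg 24.94 dir -165.7 c [0.4203 0.1807 0.0205] std 0.0006 1254
plate n [-0.2424 -0.0621  0.9682] tilt deg 14.49 dir -165.6 c [0.4187 0.1802 0.0234] std 0.0006 1043
```

```bash
python3 - <<'E'
from h import *
f=load('top0')
platefit(f,[(290,225,350,245),(270,165,300,200)],(-.02,.02))
platefit(f,[(340,130,420,155),(410,185,425,215),(300,225,350,240)],(-.02,.02))
for t in ['w16','w15','w8']:
    platefit(load(t),[(200,20,300,200),(400,40,440,250),(100,40,160,180)],(-.02,.02))
poly=np.array([[330+a/8,145+b/8] for a,b in [(250,215),(575,162),(592,338),(268,390)]])
c=poly.mean(0)
P=pts(f)
for k in (1,.9,.8,.65):
    pp=(c+(poly-c)*k).astype(np.int32);mk=np.zeros((400,640),np.uint8);cv2.fillPoly(mk,[pp],1)
    q=P[mk>0]; q=q[(q[:,2]>.055)&(q[:,2]<.105)];cc=q.mean(0);n=np.linalg.svd(q-cc)[2][2] if False else np.linalg.svd(q-cc,full_matrices=False)[2][2];n*=np.sign(n[2])
    print(k,n,np.degrees(np.arccos(n[2])),np.degrees(np.arctan2(-n[1],-n[0])),cc)
E
```

```text
plate n [-9.0e-04  1.3e-03  1.0e+00] tilt deg 0.09 dir 124.1 c [ 4.504e-01  3.140e-02 -2.000e-04] std 0.002 2197
plate n [5.e-04 6.e-04 1.e+00] tilt deg 0.04 dir 48.0 c [ 5.487e-01 -1.460e-01 -1.000e-04] std 0.002 3142
plate n [ 1.e-03 -9.e-04  1.e+00] tilt deg 0.07 dir -41.4 c [0.3466 0.1287 0.001 ] std 0.0006 34024
plate n [ 9.e-04 -8.e-04  1.e+00] tilt deg 0.07 dir -41.8 c [0.3513 0.1289 0.001 ] std 0.0006 34000
plate n [ 1.2e-03 -8.0e-04  1.0e+00] tilt deg 0.08 dir -34.0 c [0.3637 0.1325 0.001 ] std 0.0006 33958
1 [-0.45854749 -0.07573173  0.88543713] 27.69463762279067 9.37806968164901 [ 0.51675613 -0.15971458  0.07968312]
0.9 [-0.46396972 -0.07437055  0.88272369] 28.027313278691604 9.106579253112416 [ 0.51662792 -0.15916447  0.07979594]
0.8 [-0.47023489 -0.07225305  0.87957867] 28.408419089000045 8.735356311215893 [ 0.51690402 -0.15969769  0.0799624 ]
0.65 [-0.47044163 -0.07499132  0.87923886] 28.449316312173156 9.057101781496439 [ 0.51692171 -0.1597027   0.08000828]
```

```bash
python3 -m creep '[{"translation":[0.0015,0,-0.001],"roll":0,"claw":0.005},{"translation":[0.0015,0,-0.001],"roll":0,"claw":0.005}]' 20; python3 - <<'E'
from h import *
plan([],103.9)
f=snap('wrist','w17');platefit(f,[(256,252,269,294),(367,252,382,294)])
E
```

```text
t: 15.75
tcp_pos: [0.4061, 0.1759, 0.0329]
eef_rot: [-118.7, 90.0, -104.8]
force: [-2.4, -1.0, 7.1]
finger_gap: 0.0089
t 15.75 tcp [0.4061 0.1759 0.0329] jaw 103.92 toolx [-0. -0. -1.] gap 0.0089 F [-2.4 -1.   7.1] j [ 13.  13. -34.  42.  -0.  -1.]
roll 0.02
plate n [-0.4428 -0.1128  0.8895] tilt deg 27.19 dir -165.7 c [0.4195 0.1803 0.0193] std 0.0006 1151
```

```bash
python3 -m creep '[{"translation":[-0.02,0,-0.002],"roll":0,"claw":0.005},{"translation":[-0.06,0,-0.002],"roll":0,"claw":0.005},{"translation":[-0.11,0,-0.002],"roll":0,"claw":0.005},{"translation":[-0.15,-0.03,0],"roll":1,"claw":0.005},{"translation":[-0.15,-0.075,0],"roll":2,"claw":0.005},{"translation":[-0.15,-0.125,0],"roll":3,"claw":0.005},{"translation":[-0.15,-0.175,0.0],"roll":4,"claw":0.005},{"translation":[-0.15,-0.225,0.0],"roll":5.2,"claw":0.005},{"translation":[-0.15,-0.275,0.0],"roll":5.2,"claw":0.005},{"translation":[-0.15,-0.32,0.0],"roll":5.2,"claw":0.005},{"translation":[-0.145,-0.35,0.0],"roll":5.2,"claw":0.005},{"translation":[-0.145,-0.35,0.0],"roll":5.2,"claw":0.005}]' 20; python3 - <<'E'
from h import *
plan([],99)
f=snap('wrist','w18'); crop('w18',190,200,450,330,3,'c11')
E
```

```text
t: 17.3
tcp_pos: [0.4905, -0.1653, 0.1763]
eef_rot: [154.4, 89.9, 162.9]
force: [-1.4, 0.8, -1.1]
finger_gap: 0.0089
t 17.3 tcp [ 0.4905 -0.1653  0.1763] jaw 98.53 toolx [-0.001  0.    -1.   ] gap 0.0089 F [-1.4  0.8 -1.1] j [-28.  13. -12.  65.  -0. -36.]
roll -0.47
```

View pics/w18.png

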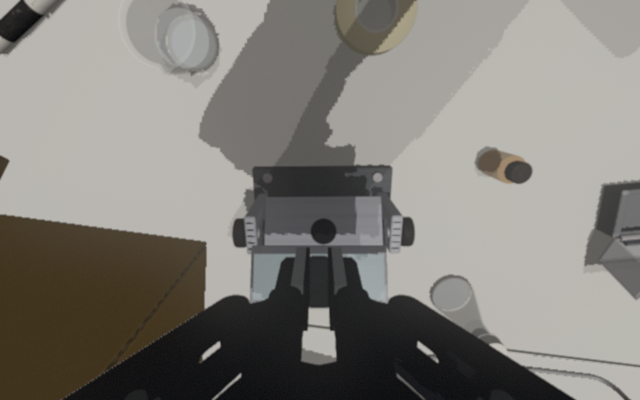

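View pics/c11.png

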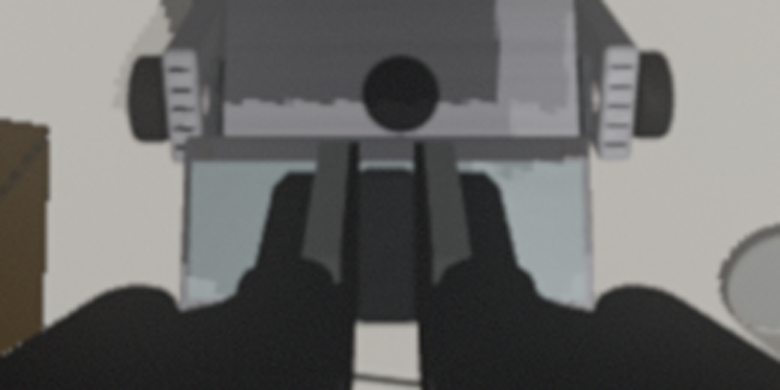

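```bash
python3 - <<'E'
from h import *
f=load('w18');s,p,R=pose();P=pts(f)
n,c=platefit(f,[(255,252,275,296),(366,252,384,296)],(.1,.25))
nf,cf=platefit(f,[(267,202,312,240),(334,202,380,240)],(.04,.12))
d=ray(f,190+400/3,200+93/3,.079)
# intersect ray with face plane
T=f['world_from_camera'];o=T[:3,3];
def hit(u,v,n,c):
    r=T[:3,:3]@np.array([(u-f['cx'])/f['fx'],(v-f['cy'])/f['fy'],1]); return o+r*((c-o)@n)/(r@n)
print('disc',hit(190+400/3,200+93/3,nf,cf))
K={}
for nm,a,b in [('nl',188,138),('nr',590,138),('fl',182,306),('fr',594,304)]:
    K[nm]=hit(190+a/3,200+b/3,n,c);print(nm,K[nm].round(4),(R.T@(K[nm]-p)).round(4))
print(np.linalg.norm(K['nl']-K['nr']),np.linalg.norm(K['nl']-K['fl']),np.linalg.norm(K['nr']-K['fr']),'ctr',(sum(K.values())/4).round(4))
for v in range(240,306,4): print(v,P[v,258].round(4),P[v,381].round(4))
E
```

```text
plate n [0.9075 0.1323 0.3987] tilt deg 66.5 dir 8.3 c [ 0.5043 -0.1649  0.1643] std 0.007 1667
plate n [-0.4566 -0.0728  0.8867] tilt deg 27.54 dir -170.9 c [ 0.5059 -0.1596  0.0758] std 0.0006 3382
disc [ 0.51376965 -0.15816552  0.07995558]
nl [ 0.6413 -0.2476 -0.12  ] [ 0.2962 -0.1056  0.1374]
nr [ 0.6154 -0.035  -0.1318] [0.3082 0.1084 0.1437]
fl [ 0.4791 -0.1913  0.2304] [-0.0539 -0.0252 -0.0151]
fr [ 0.4728 -0.1443  0.229 ] [-0.0525  0.0222 -0.0142]
0.21442782618205325 0.39022074773336973 0.4030835411581375 ctr [ 0.5521 -0.1546  0.0519]
240 [ 0.5339 -0.2131  0.0727] [ 0.5132 -0.1092  0.0835]
244 [ 0.5375 -0.2127  0.0732] [ 0.5162 -0.1088  0.085 ]
248 [ 0.4974 -0.2008  0.1564] [ 0.4864 -0.1296  0.157 ]
252 [ 0.4993 -0.2004  0.1577] [ 0.4891 -0.1289  0.1567]
256 [ 0.5016 -0.2001  0.1583] [ 0.4908 -0.1289  0.1585]
260 [ 0.503  -0.1996  0.1603] [ 0.4928 -0.1287  0.1597]
264 [ 0.5056 -0.1994  0.1604] [ 0.495  -0.1284  0.1604]
268 [ 0.5074 -0.199   0.1618] [ 0.4968 -0.1283  0.1618]
272 [ 0.5103 -0.1988  0.1614] [ 0.499  -0.128   0.1626]
276 [ 0.5121 -0.1984  0.1627] [ 0.5015 -0.1275  0.1628]
280 [ 0.5129 -0.1978  0.1655] [ 0.503  -0.1275  0.1646]
284 [ 0.5157 -0.1976  0.1652] [ 0.5057 -0.1269  0.1645]
288 [ 0.518  -0.1973  0.1659] [ 0.5069 -0.1271  0.1668]
292 [ 0.5196 -0.1969  0.1673] [ 0.509  -0.1268  0.1676]
296 [ 0.5214 -0.1965  0.1686] [ 0.5111 -0.1266  0.1685]
300 [ 0.5228 -0.196   0.1703] [ 0.5131 -0.1263  0.1693]
304 [ 0.4875 -0.19    0.22  ] [ 0.4796 -0.1438  0.2213]
```

```bash
cat >> h.py <<'E'
def hit(f,u,v,n,c):
    T=f['world_from_camera'];o=T[:3,3]
    r=T[:3,:3]@np.array([(u-f['cx'])/f['fx'],(v-f['cy'])/f['fy'],1]); return o+r*((c-o)@n)/(r@n)
E
python3 - <<'E'
from h import *
f=load('w18');s,p,R=pose()
n,c=platefit(f,[(255,252,271,298),(368,252,384,298)],(.15,.18))
K={}
for nm,a,b in [('nl',188,138),('nr',590,138),('fl',182,306),('fr',594,304)]:
    K[nm]=hit(f,190+a/3,200+b/3,n,c);print(nm,K[nm].round(4),(R.T@(K[nm]-p)).round(4))
print(np.linalg.norm(K['nl']-K['nr']),np.linalg.norm(K['nl']-K['fl']),np.linalg.norm(K['nr']-K['fr']),'ctr',(sum(K.values())/4).round(4))
print('n tool',R.T@n, 'ctr tool',R.T@(sum(K.values())/4-p), p)
e=K['nr']-K['nl']+K['fr']-K['fl']; print('long dir',np.degrees(np.arctan2(e[1],e[0]))-90, 'rise',e[2]/np.linalg.norm(e))
P=pts(f)
for v in range(255,320,5): print(v,P[v,318:322:3].round(4).tolist())
E
```

```text
plate n [-0.4343 -0.068   0.8982] tilt deg 26.08 dir -171.1 c [ 0.5054 -0.1631  0.1631] std 0.0006 1423
nl [ 0.4969 -0.2041  0.1558] [ 0.0206 -0.0407  0.0007]
nr [ 0.4851 -0.1263  0.156 ] [0.0205 0.0381 0.0008]
fl [ 0.5251 -0.2001  0.1698] [ 0.0066 -0.0409  0.0293]
fr [ 0.5131 -0.1223  0.1698] [0.0067 0.0378 0.029 ]
0.07875660344147942 0.03180175847611424 0.03141443720370074 ctr [ 0.5051 -0.1632  0.1629]
n tool [-0.89746212 -0.00095227 -0.44109051] ctr tool [ 0.01360889 -0.00143002  0.01492982] [ 0.49010188 -0.16403684  0.17650644]
long dir 8.689738929154402 rise 0.0017254361241389397
255 [[0.4961, -0.1654, 0.1576], [0.4953, -0.1638, 0.1587]]
260 [[0.4843, -0.1672, 0.1852], [0.4845, -0.1657, 0.1845]]
265 [[0.4865, -0.1669, 0.1863], [0.4862, -0.1654, 0.1864]]
270 [[0.4881, -0.1666, 0.1882], [0.4885, -0.1651, 0.1872]]
275 [[0.4908, -0.1662, 0.1882], [0.4899, -0.1649, 0.1893]]
280 [[0.4932, -0.1659, 0.1888], [0.4927, -0.1645, 0.1893]]
285 [[0.4949, -0.1656, 0.1905], [0.4942, -0.1642, 0.1912]]
290 [[0.4968, -0.1653, 0.1918], [0.4962, -0.164, 0.1924]]
295 [[0.4993, -0.165, 0.1922], [0.499, -0.1635, 0.1923]]
300 [[0.5014, -0.1646, 0.1933], [0.5007, -0.1633, 0.1939]]
305 [[0.5032, -0.1644, 0.1946], [0.5031, -0.1629, 0.1945]]
310 [[0.6531, -0.1418, 0.0007], [0.6532, -0.1381, -0.0002]]
315 [[0.6602, -0.1408, 0.001], [0.66, -0.137, 0.0005]]
```

```bash
python3 - <<'E'
from h import *
plan([[.4907,-.1617,.15],[.4907,-.1617,.1045]],99)
E
```

```text
t 17.35 tcp [ 0.4901 -0.164   0.1765] jaw 98.61 toolx [-0.002  0.001 -1.   ] gap 0.0092 F [ 0.5 -0.2  0.2] j [-27.  13. -12.  65.   0. -36.]
roll -0.39
[0.0265, 0.0022, 0.001]
[0.072, 0.0021, 0.0011]
```

```bash
python3 -m creep '[{"translation":[0.03,0.002,0.001],"roll":-0.4,"claw":0.005},{"translation":[0.06,0.002,0.001],"roll":-0.4,"claw":0.005},{"translation":[0.072,0.002,0.001],"roll":-0.4,"claw":0.005},{"translation":[0.072,0.002,0.001],"roll":-0.4,"claw":0.005},{"translation":[0.072,0.002,0.001],"roll":-0.4,"claw":0.005}]' 20; python3 - <<'E'
from h import *
plan([[.4907,-.1617,.1045]],99)
f=snap('wrist','w19'); crop('w19',190,200,450,330,3,'c12');snap('scene','s19');snap('top','t19')
E
```

```text
t: 17.98
tcp_pos: [0.4923, -0.1616, 0.1066]
eef_rot: [-37.1, 89.9, -28.0]
force: [0.2, 0.3, -0.6]
finger_gap: 0.0089
t 17.98 tcp [ 0.4923 -0.1616  0.1066] jaw 99.14 toolx [ 0.002 -0.001 -1.   ] gap 0.0089 F [ 0.2  0.3 -0.6] j [-27.  16. -18.  56.  -0. -36.]
roll 0.14
[0.0021, 0.0002, -0.0016]
```

View pics/c12.png

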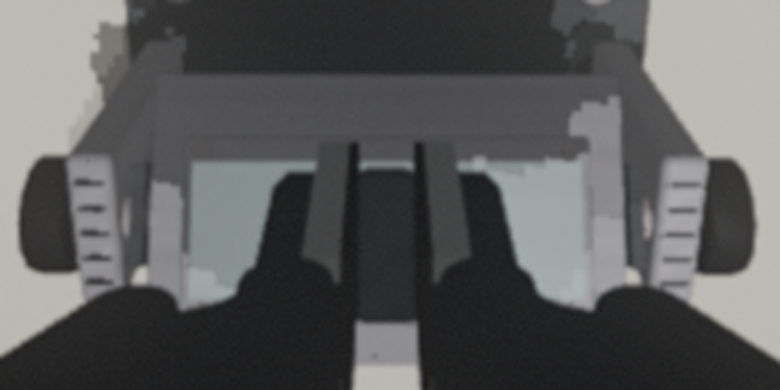

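View pics/s19.png

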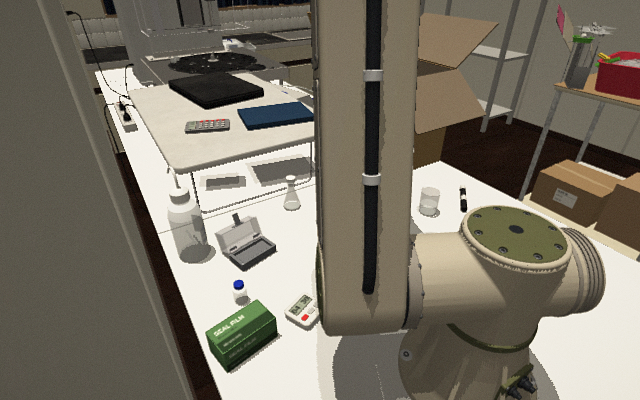

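View pics/t19.png

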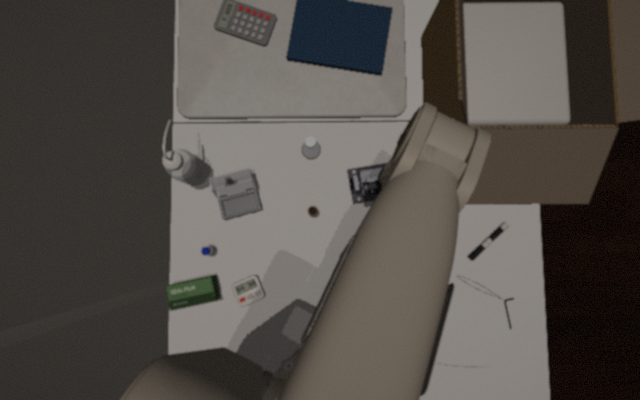

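```bash
cat > m.py <<'E'
from h import *
def meas(tag,pl,fc,zp,zf,pn,fn,p=None,off=(190,200),s=3,shadow=None):
    f=load(tag); n,c=platefit(f,pl,zp); nf,cf=platefit(f,fc,zf)
    g=lambda q,n,c: hit(f,off[0]+q[0]/s,off[1]+q[1]/s,n,c)
    a,b=g(pn[0],n,c),g(pn[1],n,c); A,B=g(fn[0],nf,cf),g(fn[1],nf,cf)
    print('plate near',a.round(4),b.round(4),np.linalg.norm(a-b),'face near',A.round(4),B.round(4),np.linalg.norm(A-B))
    y=np.cross(nf,[1,0,0]); ax=np.array([-nf[0],-nf[1],0]);ax/=np.linalg.norm(ax); y=np.cross([0,0,1],ax); x=np.cross(y,nf)
    u=np.cross((b-a)/np.linalg.norm(b-a),n); 
    bc=(a+b)/2+.018*u-.005*n
    FC=(A+B)/2+.030*x
    d=bc-FC
    print('plate bottom centre',bc.round(4),'face centre',FC.round(4),'offset: upslope %.4f lateral %.4f height %.4f'%(d@x,d@y,d@nf))
    yaw=np.degrees(np.arcsin(((b-a)/np.linalg.norm(b-a))@x)); yf=np.degrees(np.arcsin(((B-A)/np.linalg.norm(B-A))@x)); print('yaw err plate edge vs face normal',yaw,'face edge',yf,'tilt diff',np.degrees(np.arctan2(n@x,n@nf)), 'roll diff',np.degrees(np.arcsin(n@y)))
    return nf,x,y
E
python3 - <<'E'
from m import *
meas('w19',[(255,254,271,296),(368,254,384,296)],[(248,228,380,242),(245,250,249,285)],(.075,.13),(.045,.11),[(187,138),(592,138)],[(157,76),(622,76)])
f=load('w19');P=pts(f)
for v in (230,236,242,250,256): print(v,P[v,[246,255,300,340,381,390]].round(4)[:,2])
E
```

```text
plate n [-0.432  -0.0718  0.899 ] tilt deg 25.97 dir -170.6 c [ 0.5073 -0.1595  0.0935] std 0.0006 1307
plate n [-0.4554 -0.0733  0.8873] tilt deg 27.47 dir -170.9 c [ 0.4957 -0.1681  0.0697] std 0.0006 1944
plate near [ 0.4992 -0.2005  0.0863] [ 0.4865 -0.1223  0.0864] 0.07929770162994919 face near [ 0.4961 -0.2113  0.0664] [ 0.4802 -0.1128  0.0664] 0.0998345802268096
plate bottom centre [ 0.511  -0.1585  0.0897] face centre [ 0.5144 -0.1578  0.0802] offset: upslope 0.0013 lateral -0.0001 height 0.0101
yaw err plate edge vs face normal 0.0023169309493796908 face edge 0.00046605769825344435 tilt diff 1.4985436814904607 roll diff -0.129958258533188
230 [0.0668 0.0685 0.0673 0.0676 0.0669 0.0678]
236 [0.0691 0.0701 0.0691 0.0693 0.0699 0.0702]
242 [0.0706 0.0718 0.0715 0.0709 0.0719 0.0713]
250 [0.0729 0.087  0.1151 0.1139 0.0881 0.0734]
256 [0.076  0.0894 0.1214 0.1209 0.0887 0.0749]
```

```bash
python3 -m creep '[{"translation":[0.004,0,0.002],"roll":0,"claw":0.005},{"translation":[0.0071,0,0.0037],"roll":0,"claw":0.005},{"translation":[0.0071,0,0.0037],"roll":0,"claw":0.005},{"translation":[0.0071,0,0.0037],"roll":0,"claw":0.005}]' 20; python3 - <<'E'
from h import *
plan([],99)
f=snap('wrist','w20'); crop('w20',190,200,450,330,3,'c13')
E
```

```text
t: 18.62
tcp_pos: [0.4952, -0.161, 0.0983]
eef_rot: [155.1, 90.0, 164.2]
force: [0.1, -0.4, -1.4]
finger_gap: 0.0089
t 18.62 tcp [ 0.4952 -0.161   0.0983] jaw 99.11 toolx [-0.  0. -1.] gap 0.0089 F [ 0.1 -0.4 -1.4] j [-27.  17. -19.  55.  -0. -36.]
roll 0.11
```

View pics/c13.png

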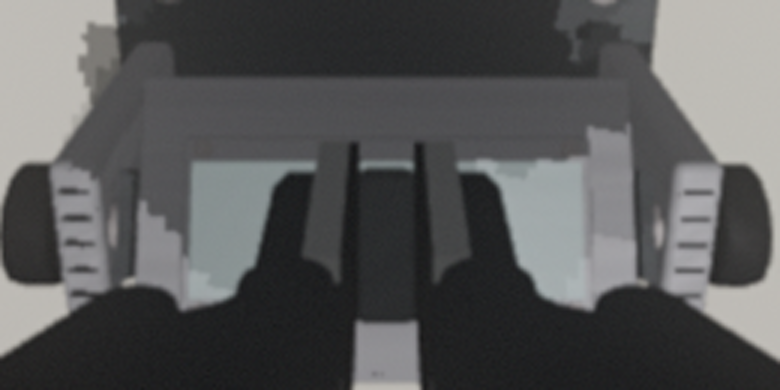

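```bash
python3 - <<'E'
from m import *
meas('w20',[(255,254,271,296),(368,254,384,296)],[(244,229,384,242),(241,250,246,280)],(.07,.12),(.045,.11),[(187,138),(592,138)],[(145,78),(632,78)])
E
```

```text
plate n [-0.4347 -0.071   0.8978] tilt deg 26.13 dir -170.7 c [ 0.5101 -0.1588  0.0851] std 0.0006 1306
plate n [-0.4594 -0.0734  0.8852] tilt deg 27.73 dir -170.9 c [ 0.4951 -0.1679  0.0695] std 0.0006 1928
plate near [ 0.502  -0.1999  0.0779] [ 0.4894 -0.1215  0.078 ] 0.07933396556770221 face near [ 0.4959 -0.2114  0.0663] [ 0.4801 -0.1128  0.0663] 0.09990504216198084
plate bottom centre [ 0.5138 -0.1578  0.0814] face centre [ 0.5142 -0.1579  0.0803] offset: upslope 0.0002 lateral 0.0001 height 0.0011
yaw err plate edge vs face normal 0.0011962507655058619 face edge -0.005424323724342948 tilt diff 1.5929511751846974 roll diff -0.08791225172865627
```

```bash
python3 -m creep '[{"translation":[-0.0005,0,0.001],"roll":0,"claw":0.005},{"translation":[0.001,0,0.001],"roll":0,"claw":0.005},{"translation":[0.002,0,0.001],"roll":0,"claw":0.005},{"translation":[0.003,0,0.001],"roll":0,"claw":0.005},{"translation":[0.003,0,0.001],"roll":0,"claw":0.005}]' 20; python3 - <<'E'
from h import *
plan([],99)
f=snap('wrist','w21'); crop('w21',190,200,450,330,3,'c14')
plan([],99)
n,c=platefit(f,[(255,254,271,296),(368,254,384,296)],(.07,.12));n2,c2=platefit(f,[(244,229,384,242),(241,250,246,280)],(.045,.11)); print((c-c2)@n2)
E
```

```text
t: 19.3
tcp_pos: [0.4967, -0.161, 0.0958]
eef_rot: [-37.3, 89.9, -28.2]
force: [0.5, -0.5, 3.7]
finger_gap: 0.009
t 19.3 tcp [ 0.4967 -0.161   0.0958] jaw 99.11 toolx [ 0.001 -0.001 -1.   ] gap 0.009 F [ 0.5 -0.5  3.7] j [-27.  17. -19.  54.  -0. -36.]
roll 0.11
t 19.35 tcp [ 0.4966 -0.161   0.0958] jaw 99.11 toolx [ 0.001 -0.001 -1.   ] gap 0.009 F [-0.4  0.3  4. ] j [-27.  17. -19.  54.  -0. -36.]
roll 0.11
plate n [-0.4469 -0.0728  0.8916] tilt deg 26.92 dir -170.8 c [ 0.5116 -0.1589  0.0826] std 0.0006 1299
plate n [-0.4551 -0.0739  0.8873] tilt deg 27.46 dir -170.8 c [ 0.4963 -0.168   0.0677] std 0.0006 1933
0.005610350757742499
```

View pics/c14.png

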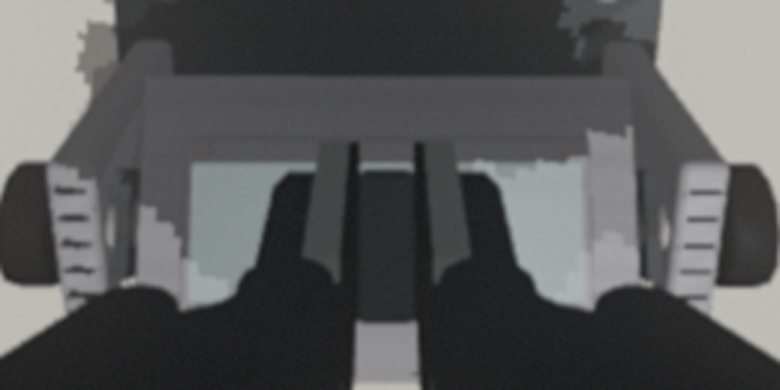

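```bash
python3 -m creep '[{"translation":[0.001,0,0],"roll":0,"claw":0.005},{"translation":[0.002,0,0],"roll":0,"claw":0.005},{"translation":[0.002,0,0],"roll":0,"claw":0.005}]' 20; python3 - <<'E'
from h import *
plan([],99)
f=snap('wrist','w22'); crop('w22',190,200,450,330,3,'c15')
plan([],99)
n,c=platefit(f,[(255,254,271,296),(368,254,384,296)],(.07,.12));n2,c2=platefit(f,[(244,229,384,242),(241,250,246,280)],(.045,.11)); print((c-c2)@n2,'travel',(np.array([.4951,-.1679,.0695])-c2)@n2,'tiltdiff',np.degrees(np.arccos(n@n2)))
E
```

```text
t: 19.73
tcp_pos: [0.4967, -0.1611, 0.0939]
eef_rot: [-37.6, 89.9, -28.5]
force: [-0.8, 0.0, 6.1]
finger_gap: 0.0092
t 19.73 tcp [ 0.4967 -0.1611  0.0939] jaw 99.11 toolx [ 0.001 -0.001 -1.   ] gap 0.0092 F [-0.8  0.   6.1] j [-27.  17. -19.  54.  -0. -36.]
roll 0.11
t 19.77 tcp [ 0.4967 -0.1611  0.0939] jaw 99.11 toolx [ 0.001 -0.001 -1.   ] gap 0.0096 F [ 0.9 -0.1  6. ] j [-27.  17. -19.  54.  -0. -36.]
roll 0.11
plate n [-0.4438 -0.0722  0.8932] tilt deg 26.72 dir -170.8 c [ 0.5117 -0.1591  0.0807] std 0.0006 1302
plate n [-0.4541 -0.0722  0.888 ] tilt deg 27.38 dir -171.0 c [ 0.4962 -0.168   0.0658] std 0.0006 1939
0.005527402160541706 travel 0.003745636233272115 tiltdiff 0.6616046172047716
```

View pics/c15.png

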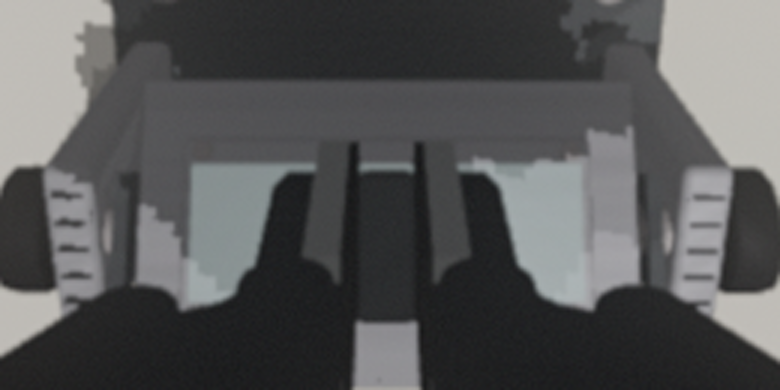

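```bash
python3 - <<'E'
from h import *
platefit(load('w12'),[(256,222,276,256),(358,222,378,244)],(-.005,.015))
f=load('w12');platefit(f,[(200,20,300,200),(400,40,440,250)],(-.02,.02))
platefit(load('w6'),[(252,243,275,285),(360,243,388,280)],(.01,.03))
E
```

```text
plate n [0.0087 0.0011 1.    ] tilt deg 0.5 dir 7.0 c [0.3901 0.1633 0.0064] std 0.0006 1078
plate n [ 8.e-04 -7.e-04  1.e+00] tilt deg 0.06 dir -42.9 c [0.3294 0.1489 0.0011] std 0.0006 25820
plate n [7.9e-03 8.0e-04 1.0e+00] tilt deg 0.45 dir 6.0 c [0.4625 0.1911 0.0204] std 0.0005 1253
```

```bash
python3 -m creep '[{"translation":[0.0003,0,0],"roll":0,"claw":0.005},{"translation":[0.0003,0,0],"roll":0,"claw":0.005},{"translation":[0.0003,0,0],"roll":0,"claw":0.005},{"translation":[0.0003,0,0],"roll":0,"claw":0.005},{"translation":[0.0003,0,0],"roll":0,"claw":0.005},{"translation":[0.0003,0,0],"roll":0,"claw":0.005}]' 30; python3 - <<'E'
from m import *
plan([],99)
f=snap('wrist','w23'); crop('w23',190,200,450,330,3,'c16'); snap('scene','s23'); snap('top','t23')
plan([],99)
nf,x,y=meas('w23',[(255,254,271,296),(368,254,384,296)],[(244,231,384,242),(241,250,246,280)],(.07,.12),(.045,.11),[(187,139),(592,139)],[(145,82),(633,82)])
n2,c2=platefit(f,[(244,231,384,242),(241,250,246,280)],(.045,.11)); print('travel',(np.array([.4951,-.1679,.0695])-c2)@n2)
crop('s23',160,170,340,300,4,'c17')
E
```

```text
t: 20.52
tcp_pos: [0.4968, -0.1611, 0.0937]
eef_rot: [-33.7, 89.9, -24.6]
force: [-0.6, 1.0, 6.3]
finger_gap: 0.0089
t 20.52 tcp [ 0.4968 -0.1611  0.0937] jaw 99.11 toolx [ 0.001 -0.001 -1.   ] gap 0.0089 F [-0.6  1.   6.3] j [-27.  17. -19.  54.   0. -36.]
roll 0.11
t 20.68 tcp [ 0.4968 -0.1611  0.0937] jaw 99.11 toolx [ 0.001 -0.001 -1.   ] gap 0.0089 F [-1.1  0.4  6.7] j [-27.  17. -19.  54.   0. -36.]
roll 0.11
plate n [-0.4523 -0.0727  0.8889] tilt deg 27.27 dir -170.9 c [ 0.5118 -0.1589  0.0806] std 0.0006 1311
plate n [-0.4594 -0.0743  0.8851] tilt deg 27.73 dir -170.8 c [ 0.4971 -0.1685  0.0661] std 0.0006 1658
plate near [ 0.5039 -0.2     0.0732] [ 0.4913 -0.1216  0.0732] 0.079424213244093 face near [ 0.4979 -0.2112  0.0629] [ 0.4821 -0.1129  0.0629] 0.09957369685454796
plate bottom centre [ 0.5156 -0.1579  0.077 ] face centre [ 0.5162 -0.1578  0.0769] offset: upslope -0.0004 lateral 0.0000 height 0.0004
yaw err plate edge vs face normal 0.07804941570624928 face edge 0.08026315930577488 tilt diff 0.469169560805808 roll diff 0.02573098767607907
plate n [-0.4594 -0.0743  0.8851] tilt deg 27.73 dir -170.8 c [ 0.4971 -0.1685  0.0661] std 0.0006 1658
travel 0.003910594486602289
```

View pics/c16.png

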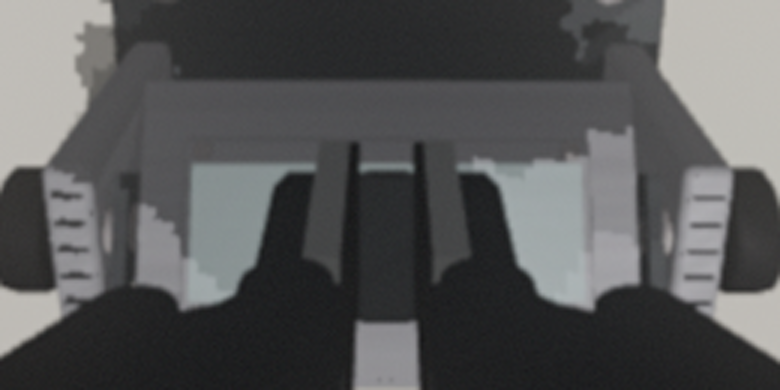

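View pics/c17.png

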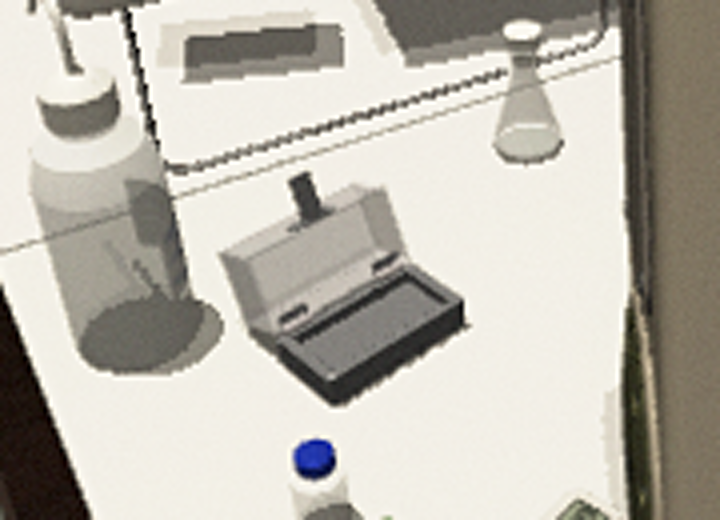

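```bash
python3 -c "
from workcell import manip
print(manip.close_job()); s=manip.read_state(); print(s['t'],s['tcp_pos'],s['force'],s['finger_gap'])"
```

```text
the job is handed in; nothing more can be done
None
the job is handed in; nothing more can be done
```

I handed the job in at about 20.7 s of the 58 s. The carrier is still gripped at 30 N and held pressed on the stage face, and the cover is leaning back open.

**What I did**
- I took the cover by its tab, swung it to about 2.1 rad and let go. It stayed there in the last pictures.
- I lifted the carrier out by its fin. The moves cannot tilt the tool, so I tilted the carrier in the grip by pressing its edge on the fixed rim of the case.
- The first try at that mostly slipped instead of turning. I set the carrier down on the bench in front of the case, re-gripped the fin near its top and off-centre, and repeated the tilt, which worked.
- I then lowered the carrier onto the face and pressed it down.

**Last checks, from the wrist camera**

| Check | Reading |
|---|---|
| Off centre along the slope | −0.4 mm |
| Off centre to the side | 0.0 mm |
| Turn of the long side against the face's | less than 0.1° |
| Travel of the face | about 3.9 mm of 8 |
| Vertical force | 6.3 to 6.7 N, steady (about 7 to 7.5 N along the face's normal) |

**One check that disagreed:** the raw tilt readings of carrier and face differ by 0.47°. The same camera read the carrier as about 0.5° off when it lay flat in the case and on the bench, so I take it to be flush within about 0.1°.

In the last pictures the white vial and flask stood where they were. I did not look again at the amber vial and the beaker at the end, but the arm went nowhere near them.

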